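# Fetch the torque driver from the tool bin under the shelf

## Robot

A 7-joint arm with a two-finger parallel gripper is mounted at the origin on a cart in front of the work surface, level with it; the furniture and walls round the work are solid. World frame = base frame: x ahead of the robot, y to its left, z up, the work surface at z = 0. Lengths are in m, angles in rad, forces in N, time in s.
With the tool pointing down it reaches from about 0.425 to 0.925 m from the base axis. Payload 6.8 kg.
Tool frame: the origin (TCP) lies where the fingers leave the gripper's body, on its centre line; the fingertips stand 73 mm ahead of it and the grasp point (between the pads) lies 54 mm ahead of it; z points along the fingers, y is the direction in which the jaws open and shut (so a half turn about z gives the same grasp; the last joint's range is limited). The gripper opens to 85 mm and grips with 20 to 120 N. Pads are 22 mm wide; open, the fingers measure 114 mm over their backs; the gripper's body (76 mm by 85 mm) begins 54 mm behind the grasp point. The pads swing forward as they close: fully open they stand 13 mm farther back than shut.
Start: joints at [-1.408, 0.477, 0.022, 1.555, -0.011, 1.109, -0.083], TCP at [0.181, 0.65, 0.304] pointing down, gripper open.
Joint ranges: [-2.96, 2.96], [-0.34, 2.1], [-1.41, 1.46], [0.24, 2.44], [-1.37, 4.51], [0.17, 1.92], [-2.96, 2.96]. Speed limits (rad/s): [2.39, 2.39, 3.14, 3.14, 3.14, 3.14, 3.14].

## Interface

Orientations are given as a rotation vector (axis times angle).
In Python, from bench import r gives the robot as it stands.
- The arm moves only by the shell command python3 -m handwheel 'ROWS' [FORCE]. ROWS is JSON, a list that holds one entry, the list of rows, each a list of 7 numbers: the shift along the world's x, y, z in m, then the turn, a rotation vector about the world's x, y, z in rad, then the finger opening in m, from 0 to 0.0854. A call has 1 to 10 rows; each row shifts and turns the commanded pose from where the row before left it; what a row does not reach is not made up. A row lasts 1/12 s, in which the tool goes at most 41.7 mm and 7.16 degrees, less where a joint would pass 70% of its speed; a pose out of reach is approached as far as the arm can. A call is refused whole if a number of a shift passes 0.0417 or a number of a turn 0.125, either way. A call with a gripper value outside its range is refused whole. The fingers move at their own pace and stop on an object; FORCE is the grip in N (left out, the last holds). Time passes only in rows, so rows that do not move let the fingers close. It gives the time, the measured TCP pose, the force and the opening at its end, in the units of the state.
- r.get_obs(): the state, without advancing time (a new reading comes with each control period).
- r.grab_frame(name): name is "scene" or "top"; returns (picture, depth): 480x640x3 uint8, red, green, blue; 480x640 float32, m along the optical axis (not along the pixel's ray), 0 where there is no reading.
- r.get_calibration(name): a dict with "vertical_fov" (degrees; the focal length in pixels is half the picture's height over the tangent of half this angle, whatever the lens; pixels are square), "cx", "cy" (the principal point, pixels), "R" (3x3) and "t" (3): a world point X has camera coordinates R X + t. Camera axes: x right, y down, z forward; pixel columns grow to the right and rows downward; lengths in m; the calibration is good to about 2 mm. A picture is of the moment at which its call begins. get_calibration takes no time and is no camera call.
- r.hand_in(): hands the job in, once; it reports no verdict.
Trained networks look in the newest picture that a camera, given by its name, has taken for a name from the list of things; names that differ only in an ending like _2 or _b are one class to them, and where a whole thing is asked for, a point or a joint stands for the part that bears it (a point fixed in the world has none). Each returns a list of dicts, best first, with "p" (0 to 1); they miss things now and then, are a little off and sometimes report something else, mostly with a low value. They report only what shows in the picture. A call takes as long as a camera call.
- r.masks_of(label, camera): "pixels" (480x640 bool, what is visible of it) and "at" ([column, row] in pixels, amid what is visible of it).
The state is a dict: "clock": time; "joints": joint angles; "qvel": joint speeds; "tau": joint torques, N m; "tcp_pos": TCP position; "orientation": TCP orientation; "contact_force": force on the tool from outside, world axes, zero at the start; "moment": the same for the moment, N m; "grip_width": finger opening in m.
Only numpy, scipy, OpenCV 4.12 (cv2) and the standard library are available. Lean on these libraries where they do the work, as an engineer would, in place of code of your own. Each camera call takes 0.05 s, during which the arm holds its last target.

## Task

Pick the torque driver (the screwdriver with the thick handle) out of the cluttered tool bin under the low shelf, without pushing the other things in the bin about. Lay it level in the two-saddle driver rest, its handle across both saddles and centred on them, the blade pointing away from the robot, and let go.

Things in the scene. Friction and masses are not known exactly. Their poses are not given: they have to be found in the camera images.
- torque_driver: Thick-handled screwdriver, 158 mm long, about 60 g, lying on its side, butt towards the robot. Origin: on its underside, 75 mm from the butt; +y along it to the butt, -y to the blade tip. Handle 24 mm wide, 26 mm high, from y = -20 to +75 mm (does not roll); blade 5 mm thick, from y = -20 to -82 mm, 13 mm high. Lies in one of the bin's three lanes (middle, or 62 mm left or right).
- driver_handle (a point): Middle of the thick handle and about its centre of mass (13 mm above the underside, 47 mm from the butt): the place to grasp, across its 24 mm width.
- driver_tip (a point): Point on the blade near its tip, 107 mm from driver_handle.
- tool_bin: Fixed black open bin with a grey shelf over it. Origin: under the bin's centre, on the bench; x away from the robot, y left. Inside 190 mm in x, 236 mm in y, floor 3 mm up; front wall 16 mm high, sides 30 mm, back 45 mm, 6 mm thick. Side and back plates carry the shelf at x > 55 mm; the front and front half of the sides are open. Things up to 45 mm high stand on the shelf's back half.
- shelf_edge (a point): Middle of the shelf's lower front edge, 62 mm in front of the bin's centre, 175 mm above the bench. The shelf (256 mm wide, 164 mm deep, 12 mm thick) hangs over all but the first 20 mm of the tools, so a hand straight down does not fit: come from the front with the tool tilted about 40 degrees (fingers pointing away from the robot and down).
- driver_rest: Fixed rest: base plate 110 x 66 x 6 mm with two saddles, 6 mm thick in x, 54 mm wide, at x = -34 and +34 mm (62 mm free between). Origin: under the base's centre; x away from the robot along the rest, y left. Each has a flat seat 33 mm wide, 30 mm above the bench, between horns that flare outwards and end 43 mm up. The driver's handle belongs on both seats, blade to +x.
- rest_seat (a point): Centre between the two saddle seats, at seat height (30 mm above the bench); driver_handle belongs 13 mm above it.
- esd_tray: Obstacle: a fixed black tray of boards, sloping on a stand between the bin and the rest, always in the same place. With its stand it covers the bench for about 120 mm either way of this origin; its highest edge is 143 mm above the bench. Carry the driver over it.
- brush: Flat black brush, 27 x 157 x 10 mm, in another lane of the bin. Origin: middle of its underside, y along it. To be left alone.
- thin_driver: Thin screwdriver, 133 mm long, handle 12 mm thick, in the remaining lane. Origin: underside, y along it. To be left alone.
- dongle: USB stick, 18 x 48 x 12 mm, in the back of the bin left of the centre lane. To be left alone.
- bush_block: Metal block with a hole, 18 x 26 x 12 mm, in the back of the bin right of the centre lane. To be left alone.
- bare_unit: Round button unit on a square base, 33 x 37 x 16 mm, in the back left corner of the bin. To be left alone.
- gauge: Steel block standing upright, 12 x 20 x 35 mm, in the back right corner of the bin. To be left alone.

How it is judged:
By the outcome, as a careful person would: the job done as asked, in the order asked, and still so for the second after the job is handed in, with the robot touching nothing.
It also fails if it takes over 51 s, if anything falls off the work surface, if the arm or the gripper's body presses on something with over 40 N, if the wrist force passes 120 N, or if a joint passes its speed limit or range.

## Working session

There is one attempt and no reset: what is moved stays moved. The work goes in short steps, Python scripts to look and compute and a shell command to move; the robot and the scene stay as the last step left them, time stands still between calls to the robot, and variables do not carry over. Pictures are saved under pics/ and viewed, and the job is handed in when it is done.

```bash
mkdir -p pics; ls
cat > h.py <<'E'
import numpy as np, cv2
from bench import r
def K(c):
    k=r.get_calibration(c); f=240/np.tan(np.radians(k["vertical_fov"])/2)
    return f,k["cx"],k["cy"],np.array(k["R"]),np.array(k["t"])
def w2p(X,c):
    f,cx,cy,R,t=K(c); P=np.atleast_2d(X)@R.T+t
    return np.c_[cx+f*P[:,0]/P[:,2], cy+f*P[:,1]/P[:,2]]
def p2w(u,v,d,c):
    f,cx,cy,R,t=K(c); u=np.asarray(u,float);v=np.asarray(v,float)
    P=np.stack([(u-cx)/f*d,(v-cy)/f*d,d],-1)
    return (P-t)@R
def ray(u,v,z,c):
    f,cx,cy,R,t=K(c); C=-R.T@t; d=np.array([(u-cx)/f,(v-cy)/f,1])@R
    return C+d*(z-C[2])/d[2]
def mpts(label,c,depth,i=0):
    m=r.masks_of(label,c)
    if not m: return None
    px=m[i]["pixels"]&(depth>0); v,u=np.nonzero(px)
    return m[i]["p"],m[i]["at"],p2w(u,v,depth[v,u],c)
E
python3 - <<'E'
from h import *
o=r.get_obs(); print(o)
for c in("scene","top"):
    p,d=r.grab_frame(c); cv2.imwrite(f"pics/{c}0.png",p[:,:,::-1]); np.save(f"pics/{c}0.npy",d)
    f,cx,cy,R,t=K(c); print(c,f,cx,cy,-R.T@t,R[2])
    for l in("torque_driver","driver_rest","tool_bin","brush","thin_driver","esd_tray"):
        x=mpts(l,c,d)
        if x: print(l,round(x[0],2),x[1],len(x[2]),np.percentile(x[2],[3,50,97],axis=0).round(3).tolist())
        else: print(l,None)
E
```

```text
pics
{'clock': 0.0, 'joints': array([-1.40809908,  0.4778023 ,  0.02234433,  1.55641643, -0.01151518,
        1.10928908, -0.08306372]), 'qvel': array([ 0.00031881, -0.00175465,  0.00169799,  0.00041879,  0.00018352,
        0.00161152, -0.00019319]), 'tau': array([ 5.04474392e-04, -5.96449149e+01,  1.60835255e+00, -2.81198180e+01,
        1.25821255e-02,  9.51063121e-03,  1.32528578e-05]), 'tcp_pos': array([0.18044666, 0.64997547, 0.30293899]), 'orientation': array([-4.23978595e-01, -3.11272869e+00,  2.80059289e-03]), 'contact_force': array([ 0.56930277,  0.42028365, -0.11664462]), 'moment': array([-0.00262575,  0.03977232, -0.05239586]), 'grip_width': 0.08563748580649745}
scene 593.8470289814575 316.8444766817622 249.820468869725 [-0.68117523  0.49785008  0.74755485] [ 0.85805784 -0.32104253 -0.40083468]
torque_driver None
driver_rest 0.75 [216.8, 321.5] 845 [[0.526, 0.244, 0.002], [0.566, 0.289, 0.008], [0.619, 0.329, 0.038]]
tool_bin 0.79 [361.9, 255.2] 3931 [[0.535, -0.238, 0.001], [0.693, -0.142, 0.057], [0.741, -0.081, 0.224]]
brush 0.54 [370.9, 283.0] 182 [[0.555, -0.162, 0.0
[... 335 characters left out ...]
7 0.06076505 0.83675924] [ 0.6276379  -0.04924718 -0.77694619]
torque_driver 0.72 [421.5, 283.5] 469 [[0.546, -0.22, 0.013], [0.585, -0.206, 0.026], [0.643, -0.193, 0.031]]
driver_rest 0.84 [187.4, 311.3] 1474 [[0.527, 0.241, 0.004], [0.575, 0.283, 0.007], [0.618, 0.323, 0.039]]
tool_bin 0.97 [425.3, 237.2] 15754 [[0.531, -0.328, 0.002], [0.625, -0.211, 0.186], [0.709, -0.091, 0.216]]
brush 0.73 [389.5, 270.5] 450 [[0.554, -0.164, 0.008], [0.633, -0.15, 0.013], [0.702, -0.14, 0.016]]
thin_driver 0.46 [447.9, 285.0] 132 [[0.55, -0.274, 0.011], [0.58, -0.269, 0.015], [0.618, -0.264, 0.018]]
esd_tray 0.59 [274.4, 298.1] 2805 [[0.403, -0.037, 0.042], [0.519, 0.081, 0.092], [0.592, 0.183, 0.137]]
```

View pics/scene0.png

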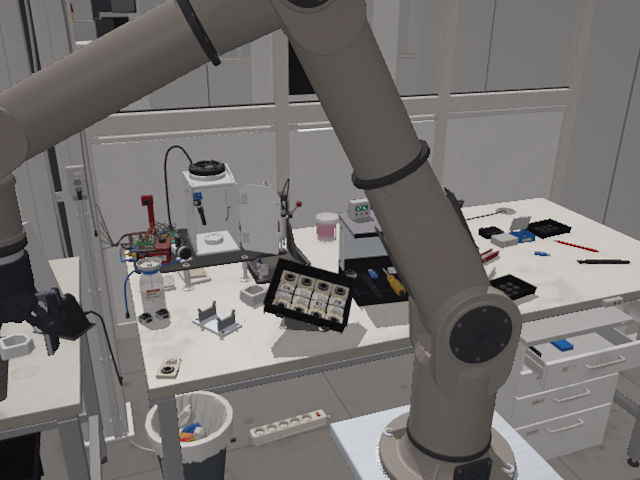

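View pics/top0.png

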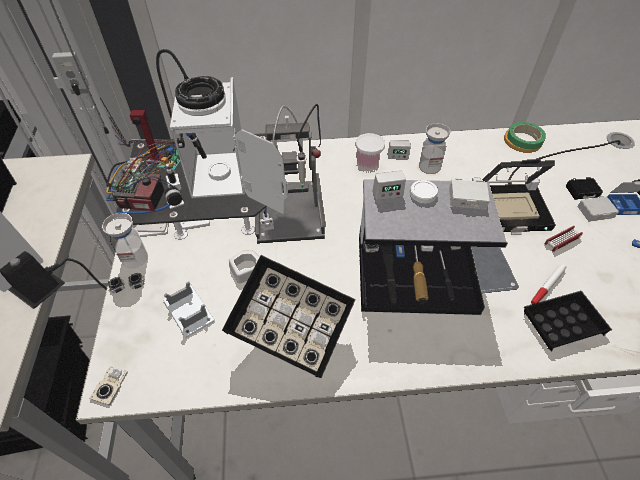

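Run:
```python
import cv2
p=cv2.imread("pics/top0.png")
a=cv2.resize(p[200:310,350:510],(800,550),interpolation=cv2.INTER_CUBIC); cv2.imwrite("pics/binz.png",a)
a=cv2.resize(p[260:360,130:250],(720,600),interpolation=cv2.INTER_CUBIC); cv2.imwrite("pics/restz.png",a)
```

```text
(no output)
```

View pics/binz.png

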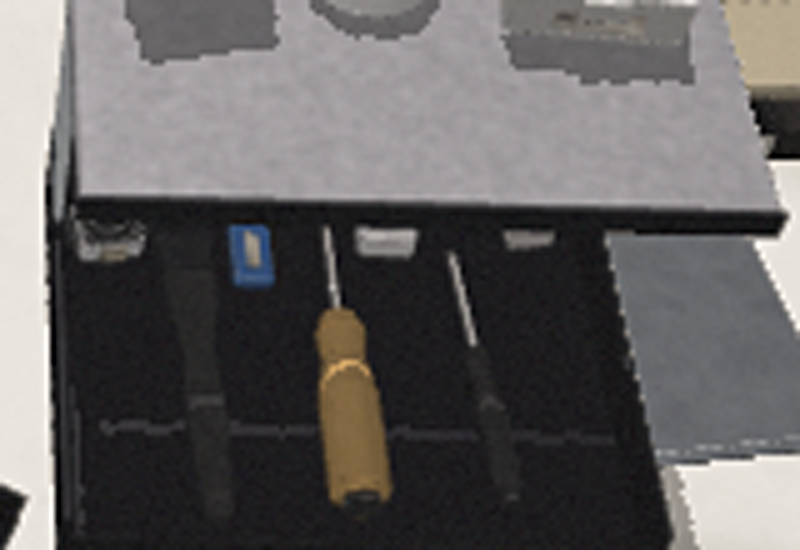

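View pics/restz.png

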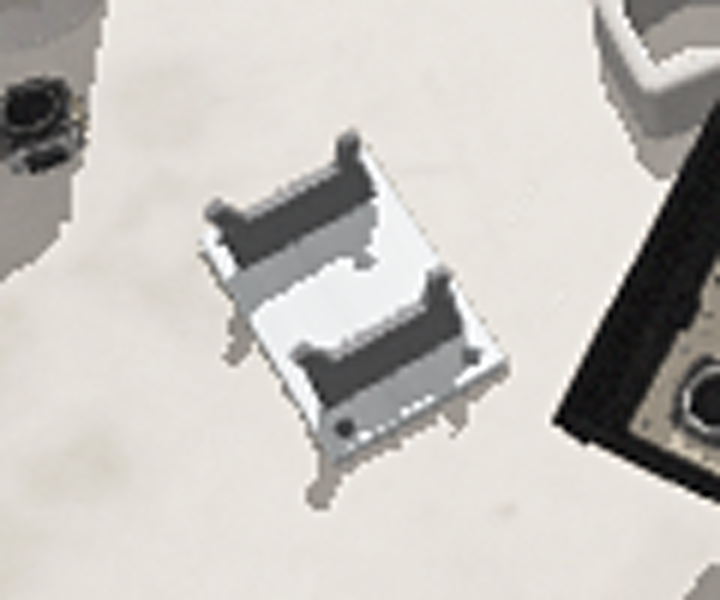

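The top view shows the amber driver in the middle lane (butt at about (422,299), blade going to (415,247)), the brush to its left and the thin driver to its right. The rest at (187,311) is yawed left. The next script measures these.

Run:
```python
from h import *
p,d=r.grab_frame("top")
c="top"
for l in("torque_driver","brush","thin_driver"):
    pr,at,X=mpts(l,c,d)
    for i,x0 in enumerate(np.arange(.53,.73,.015)):
        s=X[(X[:,0]>x0)&(X[:,0]<=x0+.015)]
        if len(s)>3: print(l,round(x0+.0075,3),len(s),"y",np.percentile(s[:,1],[2,50,98]).round(4),"zmax",s[:,2].max().round(4),"xmin",s[:,0].min().round(4))
# shelf & bin
pr,at,X=mpts("tool_bin",c,d)
sh=X[(X[:,2]>.18)&(X[:,2]<.192)]; print("shelf top",np.median(sh[:,2]),cv2.minAreaRect((sh[:,:2]*1000).astype(np.float32)))
# rest
pr,at,X=mpts("driver_rest",c,d)
b=X[X[:,2]<.012]; hi=X[X[:,2]>.022]
print("base",cv2.minAreaRect((b[:,:2]*1000).astype(np.float32)), np.median(b[:,2]))
print("hi",cv2.minAreaRect((hi[:,:2]*1000).astype(np.float32)))
for (u,v) in [(345,138),(215,208),(437,274),(305,350)]: print("horn",ray(130+u/6-.5,260+v/6-.5,.043,c).round(4))
for (u,v) in [(507,365),(332,455),(203,243)]: print("base",ray(130+u/6-.5,260+v/6-.5,.006,c).round(4))
```

```text
torque_driver 0.552 92 y [-0.2137 -0.2025 -0.1929] zmax 0.0334 xmin 0.5453
torque_driver 0.568 74 y [-0.2164 -0.2036 -0.1932] zmax 0.0321 xmin 0.5601
torque_driver 0.582 79 y [-0.2192 -0.204  -0.1947] zmax 0.0325 xmin 0.5751
torque_driver 0.598 65 y [-0.2208 -0.2059 -0.1963] zmax 0.0314 xmin 0.5907
torque_driver 0.612 52 y [-0.22   -0.2086 -0.1987] zmax 0.0298 xmin 0.6053
torque_driver 0.628 64 y [-0.2255 -0.2097 -0.2027] zmax 0.0283 xmin 0.6201
torque_driver 0.643 27 y [-0.2296 -0.212  -0.2055] zmax 0.0276 xmin 0.6352
brush 0.552 31 y [-0.1505 -0.1439 -0.1389] zmax 0.0157 xmin 0.549
brush 0.568 41 y [-0.1527 -0.1447 -0.1388] zmax 0.0177 xmin 0.5606
brush 0.582 47 y [-0.1544 -0.146  -0.1394] zmax 0.0168 xmin 0.575
brush 0.598 49 y [-0.1566 -0.1482 -0.1397] zmax 0.0166 xmin 0.5903
brush 0.612 46 y [-0.1585 -0.1496 -0.1417] zmax 0.0161 xmin 0.6051
brush 0.628 38 y [-0.1574 -0.1507 -0.1438] zmax 0.0161 xmin 0.6208
brush 0.643 42 y [-0.159  -0.1513 -0.1448] zmax 0.0169 xmin 0.6355
brush 0.658 59 y [-0.1653 -0.1526 -0.143 ] zmax 0.0168 xmin 0.6501
brush 0.673 52 y [-0.1659 -0.1541 -0.1434
[... 437 characters left out ...]
xmin 0.5906
thin_driver 0.612 27 y [-0.2759 -0.2708 -0.2674] zmax 0.018 xmin 0.6056
thin_driver 0.628 11 y [-0.2755 -0.2725 -0.2683] zmax 0.0158 xmin 0.62
shelf top 0.18761917730068683 ((648.140625, -213.1236572265625), (257.0279541015625, 168.87120056152344), 82.54739379882812)
base ((582.1553344726562, 286.687255859375), (118.94471740722656, 67.77313232421875), 29.40850257873535) 0.006365127865573953
hi ((578.4368896484375, 284.806884765625), (76.28164672851562, 56.685302734375), 31.4295711517334)
horn [0.6207 0.282  0.043 ]
horn [0.5957 0.3239 0.043 ]
horn [0.5623 0.2466 0.043 ]
horn [0.537  0.2881 0.043 ]
base [0.547  0.2291 0.006 ]
base [0.518  0.2859 0.006 ]
base [0.6063 0.3387 0.006 ]
```

```bash
cat >> h.py <<'E'
from scipy.spatial.transform import Rotation as Ro
def Rt(yaw,tilt,flip=False):
    # yaw, tilt deg; tool z points (sin t cos y, sin t sin y, -cos t)
    y,t=np.radians([yaw,tilt])
    z=np.array([np.sin(t)*np.cos(y),np.sin(t)*np.sin(y),-np.cos(t)]); b=np.array([-np.sin(y),np.cos(y),0])
    if flip:b=-b
    return np.stack([np.cross(b,z),b,z],1)
def to(pos,R):
    o=r.get_obs(); R0=Ro.from_rotvec(o["orientation"])
    return (np.array(pos)-o["tcp_pos"]).round(4),(Ro.from_matrix(R)*R0.inv()).as_rotvec().round(4)
E
python3 - <<'E'
from h import *
p,d=r.grab_frame("top"); c="top"
o=r.get_obs(); print(Ro.from_rotvec(o["orientation"]).as_matrix().round(3))
for f in(0,1): print(f,to([.449,-.19,.19],Rt(-6,40,f)))
pr,at,X=mpts("torque_driver",c,d)
s=X[X[:,2]>.024]; 
print(len(s),np.percentile(X[:,0],[0,1]))
# robust fit edges from median per-bin
k=np.polyfit(s[:,0],s[:,1],1); print("fit",k,np.degrees(np.arctan(k[0])),np.polyval(k,.592))
# colour mask axis
m=r.masks_of("torque_driver",c)[0]["pixels"]
for v in range(255,305,5):
    u=np.nonzero(m[v])[0]
    if len(u): print(v,u.min(),u.max(),ray((u.min()+u.max())/2,v,.02,c).round(4),"w",(ray(u.max(),v,.02,c)-ray(u.min(),v,.02,c))[1].round(4))
v=np.nonzero(m)[0]; print(v.min(),v.max())
for (u,v,z) in[(328,230,.012),(336,300,.012),(360,505,.016),(360,488,.029)]: print(ray(350+u/5-.5,200+v/5-.5,z,c).round(4))
for (u,v) in[(78,197),(785,215)]: print("shelf front top edge",ray(350+u/5-.5,200+v/5-.5,.187,c).round(4))
E
```

```text
[[-0.964  0.268 -0.   ]
 [ 0.268  0.964 -0.   ]
 [ 0.    -0.    -1.   ]]
0 (array([ 0.2684, -0.8404, -0.1139]), array([-0.1305, -0.6866,  0.1594]))
1 (array([ 0.2684, -0.8404, -0.1139]), array([ 1.0062, -0.1912, -2.8043]))
286 [0.54421954 0.54512961]
fit [-0.10462753 -0.14550871] -5.9729840943673524 -0.20744821412808234
265 415 420 [ 0.6362 -0.2134  0.02  ] w -0.0109
270 415 421 [ 0.6229 -0.2114  0.02  ] w -0.013
275 414 423 [ 0.6097 -0.2094  0.02  ] w -0.0193
280 414 425 [ 0.5967 -0.2085  0.02  ] w -0.0234
285 414 426 [ 0.5839 -0.2066  0.02  ] w -0.0253
290 415 427 [ 0.5713 -0.2057  0.02  ] w -0.0251
295 416 427 [ 0.559  -0.2039  0.02  ] w -0.0229
300 418 426 [ 0.5469 -0.202   0.02  ] w -0.0165
262 302
[ 0.697  -0.2234  0.012 ]
[ 0.6571 -0.2179  0.012 ]
[ 0.5482 -0.202   0.016 ]
[ 0.5485 -0.1997  0.029 ]
shelf front top edge [ 0.5854 -0.0757  0.187 ]
shelf front top edge [ 0.5527 -0.3294  0.187 ]
```

```bash
python3 -m handwheel '[[[0.025,-0.022,0.004,0,0,0,0.085],[0.027,-0.025,0.004,0,0,0,0.045],[0.027,-0.025,0.004,0,0,0,0.045],[0.027,-0.025,0.004,0,0,0,0.045],[0.025,-0.03,0.004,0,0,0,0.045],[0.025,-0.03,0.004,0,0,0,0.045],[0.025,-0.03,0.004,0,0,0,0.045],[0.02,-0.034,0.004,0,0,0,0.045],[0.02,-0.034,0.004,0,0,0,0.045],[0.02,-0.034,0.004,0,0,0,0.045]]]' 40
python3 -c "
from h import *
print(to([.45,-.189,.191],Rt(-7.5,40)));o=r.get_obs();print(o['joints'],o['tcp_pos'],o['clock'])"
```

```text
clock: 1.98
tcp_pos: [0.4224, 0.3596, 0.3443]
orientation: [0.424, 3.113, 0.001]
contact_force: [0.0, 0.6, -0.6]
grip_width: 0.0447
(array([ 0.0276, -0.5486, -0.1533]), array([-0.1399, -0.6844,  0.1341]))
[-0.93992465  0.2401356   0.14649879  1.80748625 -0.03917078  1.0962672
  0.52016447] [0.42236483 0.35960401 0.34430295] 1.9833
```

```bash
python3 -m handwheel '[[[0.005,-0.03,0,-0.0078,-0.038,0.0074,0.045],[0.005,-0.03,0,-0.0078,-0.038,0.0074,0.045],[0.005,-0.03,0,-0.0078,-0.038,0.0074,0.045],[0.005,-0.03,0,-0.0078,-0.038,0.0074,0.045],[0.003,-0.03,0,-0.0078,-0.038,0.0074,0.045],[0,-0.03,0,-0.0078,-0.038,0.0074,0.045],[0,-0.03,0,-0.0078,-0.038,0.0074,0.045],[0,-0.03,0,-0.0078,-0.038,0.0074,0.045],[0,-0.03,0,-0.0078,-0.038,0.0074,0.045],[0,-0.03,0,-0.0078,-0.038,0.0074,0.045]]]'
python3 -c "
from h import *
print(to([.45,-.189,.191],Rt(-7.5,40)));o=r.get_obs();print(o['joints'],o['tcp_pos'],o['clock'])"
```

```text
clock: 2.82
tcp_pos: [0.4443, 0.06, 0.3442]
orientation: [0.269, 2.739, -0.036]
contact_force: [0.7, -0.3, -0.0]
grip_width: 0.0449
(array([ 0.0057, -0.249 , -0.1532]), array([-0.0617, -0.3023,  0.0598]))
[-0.73637826 -0.12578716  0.3210448   2.2332681   0.37662196  0.72965968
  0.71946714] [0.4443442  0.06002029 0.34415416] 2.8167
```

```bash
python3 -m handwheel '[[[0.001,-0.03,0,-0.0077,-0.038,0.0075,0.045],[0.001,-0.03,-0.005,-0.0077,-0.038,0.0075,0.045],[0.001,-0.03,-0.01,-0.0077,-0.038,0.0075,0.045],[0.001,-0.03,-0.01,-0.0077,-0.038,0.0075,0.045],[0.001,-0.03,-0.015,-0.0077,-0.038,0.0075,0.045],[0.001,-0.03,-0.02,-0.0077,-0.038,0.0075,0.045],[0,-0.03,-0.025,-0.0077,-0.038,0.0075,0.045],[0,-0.03,-0.025,-0.0077,-0.036,0.007,0.045],[0,-0.009,-0.025,0,0,0,0.045],[0,0,-0.018,0,0,0,0.045]]]'
python3 -c "
from h import *
print(to([.45,-.189,.191],Rt(-7.5,40)));o=r.get_obs();print(o['joints'],o['tcp_pos'],o['clock'])
for c in ('scene','top'):
  p,d=r.grab_frame(c); cv2.imwrite(f'pics/{c}1.png',p[:,:,::-1])
"
```

```text
clock: 3.65
tcp_pos: [0.4651, -0.1509, 0.2715]
orientation: [0.188, 2.482, -0.064]
contact_force: [0.6, -1.1, 0.0]
grip_width: 0.0449
(array([-0.0151, -0.0381, -0.0805]), array([-0.0063, -0.0442,  0.0203]))
[-1.18392597 -0.19836734  1.35055523  2.43424926  1.02638803  0.17149349
  0.67825982] [ 0.46508126 -0.1509213   0.27147372] 3.65
```

View pics/scene1.png

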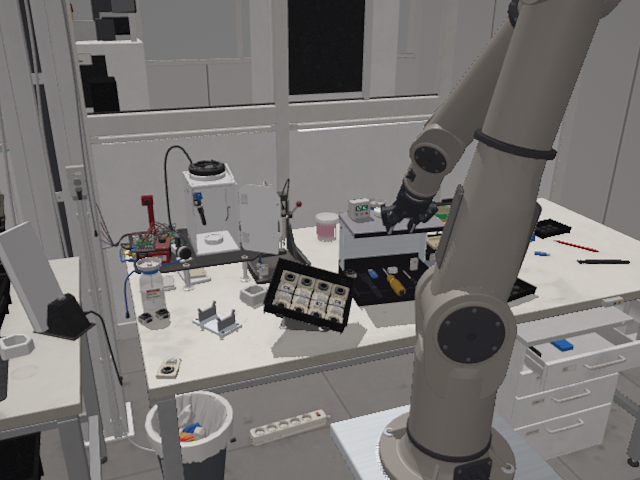

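View pics/top1.png

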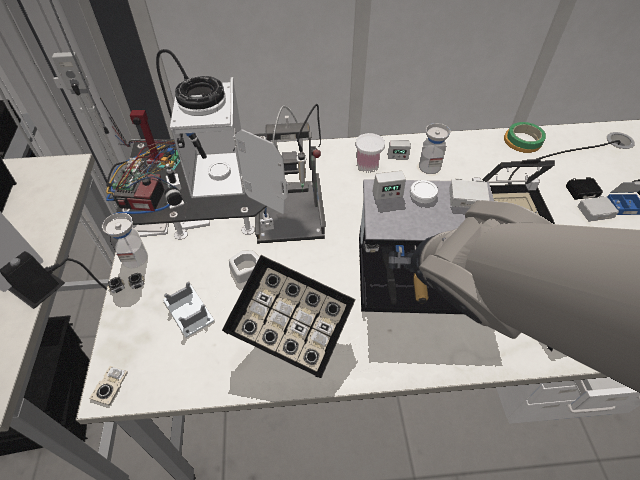

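```bash
cat > kin.py <<'E'
import numpy as np, itertools
from scipy.optimize import least_squares
from scipy.spatial.transform import Rotation as Ro
D=[([-1.40809908,.4778023,.02234433,1.55641643,-.01151518,1.10928908,-.08306372],[.18044666,.64997547,.30293899],[-.42398,-3.11273,.0028]),
([-.93992465,.2401356,.14649879,1.80748625,-.03917078,1.0962672,.52016447],[.42236483,.35960401,.34430295],[.424,3.113,.001]),
([-.73637826,-.12578716,.3210448,2.2332681,.37662196,.72965968,.71946714],[.4443442,.06002029,.34415416],[.269,2.739,-.036]),
([-1.18392597,-.19836734,1.35055523,2.43424926,1.02638803,.17149349,.67825982],[.46508126,-.1509213,.27147372],[.188,2.482,-.064])]
def rots(q,s,c):
    R=[Ro.identity()]
    for i in range(7):
        a=s[i]*q[i]+(c[0] if i==0 else c[1] if i==6 else 0)
        R.append(R[-1]*Ro.from_euler('y' if i%2 else 'z',a))
    return R
if __name__=="__main__":
    best=[]
    for z in itertools.product([1,-1],repeat=7):
        if z[1]<0: continue
        for c0 in (0,1.5,3,-1.5):
          for c7 in(0,1.5,3,-1.5):
            f=lambda c:np.concatenate([(rots(q,z,c)[-1].inv()*Ro.from_rotvec(o)).as_rotvec() for q,p,o in D])
            l=least_squares(f,[c0,c7]); best.append((l.cost,z,tuple(l.x.round(3))))
    best.sort(key=lambda b:b[0])
    for b in best[:6]: print(b)
E
python3 kin.py
```

```text
(np.float64(1.5990070927835453e-07), (-1, 1, -1, 1, -1, 1, -1), (np.float64(-0.0), np.float64(1.57)))
(np.float64(1.5990070927839056e-07), (-1, 1, -1, 1, -1, 1, -1), (np.float64(-0.0), np.float64(1.57)))
(np.float64(1.5990070927842275e-07), (-1, 1, -1, 1, -1, 1, -1), (np.float64(-0.0), np.float64(-4.713)))
(np.float64(1.599007092784911e-07), (-1, 1, -1, 1, -1, 1, -1), (np.float64(-0.0), np.float64(1.57)))
(np.float64(1.599007092785034e-07), (-1, 1, -1, 1, -1, 1, -1), (np.float64(-0.0), np.float64(-4.713)))
(np.float64(1.5990070927850658e-07), (-1, 1, -1, 1, -1, 1, -1), (np.float64(-0.0), np.float64(1.57)))
```

Run:
```python
from kin import *
s=(-1,1,-1,1,-1,1,-1);c=(0,np.pi/2)
for P in ([(0,2),(2,2),(4,2),(6,2)],[(0,2),(2,1),(2,2),(4,2),(6,2)],[(0,2),(2,1),(2,2),(4,1),(4,2),(6,2)],[(0,2),(2,0),(2,1),(2,2),(4,1),(4,2),(6,2)],[(0,2),(2,1),(2,2),(4,1),(4,2),(6,0),(6,2)],[(0,2),(2,0),(2,1),(2,2),(4,0),(4,1),(4,2),(6,0),(6,2)]):
    A=[];b=[]
    for q,p,o in D:
        R=[x.as_matrix() for x in rots(q,s,c)]
        A.append(np.stack([R[i][:,k] for i,k in P],1)); b.append(p)
    A=np.concatenate(A);b=np.concatenate(b)
    x,*_=np.linalg.lstsq(A,b,rcond=None); print(P,x.round(4),"maxres mm",np.abs(A@x-b).max()*1000)
```

```text
[(0, 2), (2, 2), (4, 2), (6, 2)] [0.3034 0.5982 0.4539 0.3424] maxres mm 60.263273563917515
[(0, 2), (2, 1), (2, 2), (4, 2), (6, 2)] [ 0.2245 -0.0654  0.5697  0.4612  0.2238] maxres mm 14.883651027227913
[(0, 2), (2, 1), (2, 2), (4, 1), (4, 2), (6, 2)] [ 0.2872 -0.0307  0.5419 -0.0315  0.4724  0.2546] maxres mm 0.06828230675542946
[(0, 2), (2, 0), (2, 1), (2, 2), (4, 1), (4, 2), (6, 2)] [ 2.872e-01  1.000e-04 -3.060e-02  5.419e-01 -3.160e-02  4.724e-01
  2.547e-01] maxres mm 0.04855282951301415
[(0, 2), (2, 1), (2, 2), (4, 1), (4, 2), (6, 0), (6, 2)] [ 2.872e-01 -3.060e-02  5.419e-01 -3.170e-02  4.723e-01 -2.000e-04
  2.547e-01] maxres mm 0.03999650627527912
[(0, 2), (2, 0), (2, 1), (2, 2), (4, 0), (4, 1), (4, 2), (6, 0), (6, 2)] [ 2.865e-01 -1.000e-04 -3.050e-02  5.418e-01 -5.000e-04 -3.170e-02
  4.719e-01 -4.000e-04  2.546e-01] maxres mm 0.0025530929384509626
```

```bash
cat >> kin.py <<'E'
lo=np.array([-2.96,-.34,-1.41,.24,-1.37,.17,-2.96])+.02;hi=np.array([2.96,2.1,1.46,2.44,4.51,1.92,2.96])-.02
S=(-1,1,-1,1,-1,1,-1);C=(0,np.pi/2)
def fk(q):
    R=rots(q,S,C)
    return R[0].apply([0,0,.2872])+R[2].apply([0,-.0306,.5419])+R[4].apply([0,-.0316,.4724])+R[6].apply([0,0,.2546]),R[7]
def ik(p,Rm,q0,reg=.01,qn=None):
    Rm=Ro.from_matrix(Rm); qn=np.array(q0) if qn is None else qn
    def f(q):
        pp,R=fk(q); return np.r_[(pp-p)*10,(Rm*R.inv()).as_rotvec()*3,reg*(q-qn)]
    l=least_squares(f,np.clip(q0,lo+1e-3,hi-1e-3),bounds=(lo,hi)); pp,R=fk(l.x)
    return l.x,np.linalg.norm(pp-p)*1000,np.degrees((Rm*R.inv()).magnitude())
E
python3 - <<'E'
from kin import *
from h import Rt
g=np.array([.552,-.2025,.068]); ax=np.array([np.cos(np.radians(-7.5)),np.sin(np.radians(-7.5)),0])
q0=np.array([0.3,.2,0,2.2,0,.5,1.5])
def best(p,R):
    L=[]
    for q3 in(-1,-.5,0,.5,1):
      for q1 in(-.8,0,.6):
        qq=q0.copy();qq[2]=q3;qq[0]=q1
        L.append(ik(p,R,qq,.002))
    return min(L,key=lambda l:l[1]+l[2]+.3*np.abs(l[0][2]))
for tilt in(30,35,40,45):
  for dz,b in((0,0),(0,.05),(0.045,0),(.045,.05),(.045,.1),(.045,.15),(.15,.12),(.08,.15)):
    q,e,a=best(g+[0,0,dz]-b*ax,Rt(-7.5,tilt)); print(tilt,dz,b,q.round(2),round(e,1),round(a,1))
E
```

```text
30 0 0 [ 0.95  0.77 -0.84  2.16  1.94  0.42  0.  ] 0.0 0.0
30 0 0.05 [ 1.08  0.79 -0.96  2.27  2.01  0.5  -0.03] 0.0 0.0
30 0.045 0 [ 0.83  0.6  -0.67  2.17  1.77  0.26  0.08] 0.0 0.0
30 0.045 0.05 [ 1.01  0.61 -0.86  2.26  1.87  0.34  0.02] 0.0 0.0
30 0.045 0.1 [ 1.17  0.63 -1.01  2.36  1.93  0.42 -0.01] 0.0 0.0
30 0.045 0.15 [ 1.48  0.89 -1.39  2.42  1.78  0.72  0.28] 8.5 1.3
30 0.15 0.12 [-0.1   0.13  0.47  2.42 -1.08  0.19  2.82] 0.0 0.0
30 0.08 0.15 [ 1.5   0.72 -1.39  2.42  1.66  0.58  0.32] 4.3 0.7
35 0 0 [ 1.1   0.89 -1.02  2.2   2.11  0.58 -0.04] 0.0 0.0
35 0 0.05 [ 1.2   0.92 -1.11  2.3   2.16  0.65 -0.05] 0.0 0.0
35 0.045 0 [ 1.07  0.74 -0.97  2.2   1.99  0.46 -0.02] 0.0 0.0
35 0.045 0.05 [ 1.2   0.76 -1.1   2.3   2.04  0.53 -0.03] 0.0 0.0
35 0.045 0.1 [ 1.33  0.8  -1.21  2.4   2.07  0.6  -0.02] 0.0 0.0
35 0.045 0.15 [ 1.5   0.92 -1.39  2.42  1.88  0.7   0.24] 20.1 3.0
35 0.15 0.12 [ 1.43  0.34 -1.2   2.38  1.49  0.19  0.37] 0.0 0.0
35 0.08 0.15 [ 1.52  0.74 -1.39  2.42  1.77  0.56  0.25] 16.1 2.5
40 0 0 [ 1.19  1.02 -1.14  2.23  2.25  0.71 -0.06] 0.0 0.0
40 0 0.05 [ 1.29 
[... 251 characters left out ...]
5 [ 1.53  0.97 -1.39  2.42  1.99  0.69  0.21] 31.4 4.6
40 0.15 0.12 [ 1.57  0.48 -1.39  2.42  1.9   0.33  0.03] 0.0 0.0
40 0.08 0.15 [ 1.55  0.78 -1.39  2.42  1.9   0.54  0.19] 27.6 4.2
45 0 0 [ 1.23  1.08 -1.17  2.26  2.42  0.78 -0.13] 0.0 0.0
45 0 0.05 [ 1.34  1.17 -1.26  2.36  2.41  0.88 -0.04] 0.0 0.0
45 0.045 0 [ 1.25  0.96 -1.21  2.26  2.31  0.71 -0.12] 0.0 0.0
45 0.045 0.05 [ 1.37  1.05 -1.33  2.36  2.29  0.81 -0.03] 0.0 0.0
45 0.045 0.1 [ 1.47  1.08 -1.39  2.42  2.24  0.82  0.06] 13.6 1.8
45 0.045 0.15 [ 1.56  1.02 -1.39  2.42  2.11  0.68  0.18] 42.4 6.0
45 0.15 0.12 [ 1.59  0.52 -1.39  2.42  2.1   0.34 -0.13] 11.2 1.7
45 0.08 0.15 [ 1.57  0.83 -1.39  2.42  2.03  0.53  0.13] 38.9 5.8
```

```bash
cat > path.py <<'E'
from kin import *
from h import Rt
def tcp(h,yaw,tilt,dh=.040,dz=.052):
    y=np.radians(yaw); return np.array([h[0]-dh*np.cos(y),h[1]-dh*np.sin(y),h[2]+dz])
def run(q,keys,n=6,verbose=True):
    # keys: (handle xyz, yaw, tilt)
    prev=None
    for i,k in enumerate(keys):
        if prev is None: seq=[k]
        else: seq=[tuple(np.array(a)+(np.array(b)-np.array(a))*t for a,b in zip(prev,k)) for t in np.linspace(1/n,1,n)]
        worst=0
        for h,y,t in seq:
            q,e,a=ik(tcp(h,y,t),Rt(y,t),q,.003); worst=max(worst,e+a)
        print(i,np.round(k[0],3),k[1],k[2],q.round(2),"worst",round(worst,1)); prev=k
    return q
E
python3 - <<'E'
from path import *
H=np.array([.592,-.2077,.016]); ax=np.array([np.cos(np.radians(-7.5)),np.sin(np.radians(-7.5)),0])
z=np.array([0,0,1.])
for nm,q in (("pos",np.array(D[3][0])),("neg",np.array([1.19,1.02,-1.14,2.23,2.25,.71,-.06]))):
  for t in(35,40):
    print(nm,t)
    zd=Rt(-7.5,t)[:,2]
    keys=[(H-.12*zd,-7.5,t),(H,-7.5,t),(H+.03*z,-7.5,t),(H+.05*z-.05*ax,-7.5,t),(H+.05*z-.07*ax,15,t),(H+.06*z-.09*ax,40,t),(H+.08*z-.1*ax,70,t),(H+.18*z-.1*ax,70,t),(np.array([.5,.05,.23]),60,t),(np.array([.579,.285,.2]),31,t),(np.array([.579,.285,.043]),31,t),(np.array([.579,.285,.043])-.1*Rt(31,t)[:,2],31,t)]
    run(q,keys)
E
```

```text
pos 35
0 [ 0.524 -0.199  0.114] -7.5 35 [-1.27 -0.32  1.44  2.42  1.03  0.32  0.77] worst 98.8
1 [ 0.592 -0.208  0.016] -7.5 35 [-1.32 -0.32  1.44  2.42  1.12  0.36  0.63] worst 216.7
2 [ 0.592 -0.208  0.046] -7.5 35 [-1.32 -0.32  1.44  2.42  1.17  0.35  0.59] worst 212.3
3 [ 0.542 -0.201  0.066] -7.5 35 [-1.29 -0.32  1.44  2.42  1.03  0.35  0.75] worst 183.6
4 [ 0.523 -0.199  0.066] 15 35 [-1.16 -0.32  1.44  2.42  0.39  0.27  1.8 ] worst 155.1
5 [ 0.503 -0.196  0.076] 40 35 [-1.07 -0.32  1.44  2.42 -0.1   0.36  2.72] worst 162.6
6 [ 0.493 -0.195  0.096] 70 35 [-1.14 -0.32  1.44  2.34  0.05  0.58  2.94] worst 179.2
7 [ 0.493 -0.195  0.196] 70 35 [-1.15 -0.32  1.44  2.19 -0.01  0.77  2.94] worst 168.8
8 [0.5  0.05 0.23] 60 35 [-1.47 -0.32  1.44  2.29 -0.32  0.56  2.86] worst 104.4
9 [0.579 0.285 0.2  ] 31 35 [-2.15 -0.32  1.44  2.29  1.1   0.42  0.57] worst 84.9
10 [0.579 0.285 0.043] 31 35 [-2.15 -0.32  1.44  2.42  1.28  0.4   0.36] worst 200.1
11 [0.53  0.255 0.125] 31 35 [-2.13 -0.32  1.44  2.42  1.26  0.38  0.39] worst 183.4
pos 40
0 [ 0.516 -0.198  0.108] -7.5 40 [-1.25 -0.32  1.
[... 2334 characters left out ...]
33  2.17  0.65 -0.07] worst 0.0
4 [ 0.523 -0.199  0.066] 15 40 [ 1.4   0.81 -1.1   2.27  2.02  0.19  0.49] worst 0.0
5 [ 0.503 -0.196  0.076] 40 40 [ 1.61  1.12 -1.39  2.12  0.89  0.55  2.12] worst 0.0
6 [ 0.493 -0.195  0.096] 70 40 [ 1.52  1.16 -1.39  1.89  0.53  0.95  2.83] worst 0.0
7 [ 0.493 -0.195  0.196] 70 40 [ 1.53  0.93 -1.39  1.85  0.26  1.02  2.94] worst 2.1
8 [0.5  0.05 0.23] 60 40 [ 1.3   0.53 -1.39  2.16 -0.17  0.52  2.79] worst 0.0
9 [0.579 0.285 0.2  ] 31 40 [-1.12  0.29  0.66  2.2  -1.35  0.19  2.86] worst 8.6
10 [0.579 0.285 0.043] 31 40 [-0.77  0.54  0.3   2.11 -1.35  0.19  2.88] worst 47.6
11 [0.524 0.252 0.12 ] 31 40 [-0.99  0.31  0.53  2.29 -1.35  0.19  2.89] worst 46.4
```

```bash
cat > sim.py <<'E'
from kin import *
LO=lo-.02;HI=hi+.02
def jac(q):
    p,R=fk(q); J=np.zeros((6,7)); e=1e-5
    for i in range(7):
        d=np.array(q,float); d[i]+=e; p2,R2=fk(d); J[:3,i]=(p2-p)/e; J[3:,i]=(R2*R.inv()).as_rotvec()/e
    return p,R,J
def step(q,p,R,qn=None,kn=0,lam=1e-3,it=4,W=None):
    """move towards pose p,R; clip at joint limits"""
    q=np.array(q,float)
    for _ in range(it):
        pp,RR,J=jac(q); v=np.r_[p-pp,(R*RR.inv()).as_rotvec()]
        act=np.ones(7,bool)
        for k in range(4):
            Ja=J*act; Jp=Ja.T@np.linalg.inv(Ja@Ja.T+lam**2*np.eye(6)); dq=Jp@v
            if kn: dq=dq+(np.eye(7)-Jp@Ja)@((qn-q)*kn*act)/it
            bad=((q+dq>HI)|(q+dq<LO))&act
            if not bad.any(): break
            act&=~bad
        q=np.clip(q+dq,LO,HI)
    return q
E
python3 - <<'E'
from sim import *
def follow(q,p1,R1,n,**k):
    p0,R0=fk(q); w=(R1*R0.inv()).as_rotvec()
    for t in np.linspace(1/n,1,n): q=step(q,p0+(p1-p0)*t,Ro.from_rotvec(w*t)*R0,**k)
    return q
A=np.array(D[0][0])
for nm,k in (("pinv",{}),("null start",dict(qn=A,kn=.1)),("mid",dict(qn=(lo+hi)/2,kn=.05)),("mid",dict(qn=(lo+hi)/2,kn=.2)),("null",dict(qn=A,kn=.02))):
    q=A
    print(nm)
    for i in(1,2,3):
        q=follow(q,np.array(D[i][1]),fk(D[i][0])[1],10,**k); print(q.round(2),"true",np.round(D[i][0],2))
E
```

```text
pinv
[-0.95  0.24  0.16  1.81 -0.04  1.1   0.52] true [-0.94  0.24  0.15  1.81 -0.04  1.1   0.52]
[-0.75 -0.13  0.33  2.23  0.38  0.73  0.72] true [-0.74 -0.13  0.32  2.23  0.38  0.73  0.72]
[-0.54 -0.14  0.68  2.41  0.42  0.22  1.2 ] true [-1.18 -0.2   1.35  2.43  1.03  0.17  0.68]
null start
[-0.96  0.24  0.17  1.81 -0.05  1.1   0.53] true [-0.94  0.24  0.15  1.81 -0.04  1.1   0.52]
[-0.84 -0.14  0.42  2.24  0.4   0.74  0.7 ] true [-0.74 -0.13  0.32  2.23  0.38  0.73  0.72]
[-1.22 -0.28  1.34  2.43  1.19  0.26  0.53] true [-1.18 -0.2   1.35  2.43  1.03  0.17  0.68]
mid
[-0.65  0.25 -0.2   1.79  0.06  1.11  0.43] true [-0.94  0.24  0.15  1.81 -0.04  1.1   0.52]
[-0.28 -0.09 -0.11  2.21  0.3   0.7   0.8 ] true [-0.74 -0.13  0.32  2.23  0.38  0.73  0.72]
[-0.09 -0.06  0.21  2.38  0.21  0.2   1.34] true [-1.18 -0.2   1.35  2.43  1.03  0.17  0.68]
mid
[-0.24  0.32 -0.71  1.76  0.23  1.14  0.28] true [-0.94  0.24  0.15  1.81 -0.04  1.1   0.52]
[-0.06 -0.08 -0.31  2.2   0.27  0.69  0.83] true [-0.74 -0.13  0.32  2.23  0.38  0.73  0.72]
[-0.08 -0.06  0.2   2.38  0.21  0.2   1.35] true [-1.18 -0.2   1.35  2.43  1.03  0.17  0.68]
null
[-0.95  0.24  0.16  1.81 -0.04  1.1   0.52] true [-0.94  0.24  0.15  1.81 -0.04  1.1   0.52]
[-0.77 -0.13  0.36  2.23  0.39  0.73  0.71] true [-0.74 -0.13  0.32  2.23  0.38  0.73  0.72]
[-1.19 -0.21  1.35  2.43  1.07  0.19  0.64] true [-1.18 -0.2   1.35  2.43  1.03  0.17  0.68]
```

```bash
cat >> sim.py <<'E'
from math import sin,cos
def _R(ax,a):
    c,s=cos(a),sin(a)
    return np.array([[c,-s,0],[s,c,0],[0,0,1]]) if ax=='z' else np.array([[c,0,s],[0,1,0],[-s,0,c]])
OFF={2:np.array([0,-.0306,.5419]),4:np.array([0,-.0316,.4724]),6:np.array([0,0,.2546])}
def fj(q):
    R=np.eye(3); p=np.array([0,0,.2872]); O=[];Z=[]
    for i in range(7):
        ax='y' if i%2 else 'z'
        a=S[i]*q[i]+(C[1] if i==6 else 0)
        O.append(p.copy()); Z.append(S[i]*R[:,1 if i%2 else 2])
        R=R@_R(ax,a)
        if i+1 in OFF: p=p+R@OFF[i+1]
    Z=np.array(Z);O=np.array(O)
    return p,R,np.vstack([np.cross(Z,p-O).T,Z.T])
def rv(R):
    w=np.array([R[2,1]-R[1,2],R[0,2]-R[2,0],R[1,0]-R[0,1]])/2; s=np.linalg.norm(w); c=(np.trace(R)-1)/2
    return w if s<1e-9 else w/s*np.arctan2(s,c)
LAM2=1e-6*np.eye(6)
def step2(q,p,R,it=2):
    for _ in range(it):
        pp,RR,J=fj(q); v=np.r_[p-pp,rv(R@RR.T)]
        act=np.ones(7)
        for k in range(4):
            Ja=J*act; dq=Ja.T@np.linalg.solve(Ja@Ja.T+LAM2,v)
            bad=((q+dq>HI)|(q+dq<LO))&(act>0)
            if not bad.any(): break
            act[bad]=0
        q=np.clip(q+np.clip(dq,-.3,.3),LO,HI)
    return q
def follow(q,p1,R1,n=10):
    """straight line; returns q, max pose error(mm+deg) , max joint step"""
    p0,R0,_=fj(q); w=Ro.from_matrix(R1@R0.T).as_rotvec(); e=0; m=0
    for t in np.linspace(1/n,1,n):
        P=p0+(p1-p0)*t; RR=Ro.from_rotvec(w*t).as_matrix()@R0
        q1=step2(q,P,RR); m=max(m,np.abs(q1-q).max()); q=q1
        pp,r_,_=fj(q); e=max(e,np.linalg.norm(pp-P)*1000+np.degrees(np.linalg.norm(rv(RR@r_.T))))
    return q,e,m
E
cat > search.py <<'E'
from sim import *
from path import tcp
from h import Rt
import sys
rng=np.random.default_rng(int(sys.argv[1]))
q=np.array(D[3][0]); p,R,_=fj(q)
print(p,D[3][1])
H=np.array([.592,-.2077,.016]);zd=Rt(-7.5,40)[:,2]
P1=tcp(H-.12*zd,-7.5,40);R1=Rt(-7.5,40)
pC,RC,_=fj(D[2][0])
q0,e,m=follow(q,pC+[0.0,0,.02],RC); print("back",q0.round(2),e,m)
best=[]
import time; T=time.time()
while time.time()-T<240:
    q=q0; W=[];E=0
    k=rng.integers(1,4)
    for i in range(k):
        w=np.r_[rng.uniform(.42,.62),rng.uniform(-.35,.35),rng.uniform(.3,.45),rng.uniform(-110,110),rng.uniform(-35,45)]
        q,e,m=follow(q,w[:3],Rt(w[3],w[4])); W.append(w.round(3)); E=max(E,e)
        if e>3: break
    if E>3: continue
    q,e,m=follow(q,P1,R1,12)
    sc=max(e,0)+0*m
    best.append((sc,q.round(2),W)); 
best.sort(key=lambda b:b[0])
print(len(best))
for b in best[:6]: print(b)
E
for i in 1 2 3 4; do OMP_NUM_THREADS=1 python3 search.py $i > s$i.txt & done; wait; head -8 s*.txt
```

```text
==> s1.txt <==
[ 0.46498119 -0.15095263  0.27144418] [0.46508126, -0.1509213, 0.27147372]
back [-1.26 -0.26  0.75  2.22  0.56  0.87  0.56] 0.12314252374841968 0.15596099632814364
4433
(np.float64(0.13021019743959658), array([ 0.54,  0.36, -0.24,  2.42,  3.3 ,  0.31, -1.53]), [array([  0.555,  -0.093,   0.316, -45.234,  42.824])])
(np.float64(0.14786446356392643), array([ 0.96,  0.43, -0.73,  2.39,  2.73,  0.3 , -0.87]), [array([ 0.485,  0.298,  0.397, 48.592,  6.155]), array([ 0.431,  0.106,  0.318, 49.406, 40.549]), array([  0.474,   0.158,   0.364, -52.795,  34.092])])
(np.float64(0.16408249830296204), array([ 0.95,  0.43, -0.71,  2.39,  2.75,  0.3 , -0.9 ]), [array([  0.436,   0.112,   0.344, -84.673,   3.158]), array([ 5.9400e-01, -4.0000e-03,  3.1600e-01, -1.8226e+01,  3.7636e+01])])
(np.float64(0.20543900443840957), array([ 0.82,  0.4 , -0.56,  2.4 ,  2.94,  0.29, -1.13]), [array([  0.544,  -0.189,   0.318, -51.607,  38.6  ])])
(np.float64(0.20951149491811255), array([ 0.64,  0.37, -0.35,  2.41,  3.19,  0.3 , -1.41]), [array([  0.568,   0.074,   0.309, -31.47 ,  37.92 ])])

==>
[... 578 characters left out ...]
, array([  0.486,   0.159,   0.352, -57.257,  42.945]), array([ 4.4700e-01, -3.8000e-02,  3.5600e-01, -3.2928e+01,  4.1412e+01])])
(np.float64(0.05394833614600306), array([ 0.8 ,  0.39, -0.54,  2.4 ,  2.98,  0.29, -1.17]), [array([  0.508,   0.319,   0.422, -42.755,  19.057]), array([  0.532,  -0.094,   0.302, -25.364,  41.527])])
(np.float64(0.085508344053035), array([ 0.83,  0.4 , -0.57,  2.4 ,  2.94,  0.29, -1.12]), [array([  0.524,  -0.181,   0.307, -34.192,  42.137])])
(np.float64(0.11716040568510373), array([ 0.76,  0.38, -0.49,  2.4 ,  3.03,  0.29, -1.23]), [array([  0.48 ,  -0.178,   0.402, -48.722,  27.075]), array([ 5.9800e-01, -1.9000e-02,  3.0000e-01, -2.1912e+01,  4.1030e+01])])
```

```bash
sed -i 's/^from h import Rt/from rt import Rt/' path.py; (echo "import numpy as np"; sed -n '/^def Rt/,/return np.stack/p' h.py) > rt.py
cat > chain.py <<'E'
from sim import *
from path import tcp
from rt import Rt
H=np.array([.592,-.2077,.016]);YW=-7.5
ax=np.array([np.cos(np.radians(YW)),np.sin(np.radians(YW)),0]);z=np.array([0,0,1.])
bx=ax; bc=np.array([.6305,-.2105,0])
def clear(p,R):
    # min clearance of body cylinder(r=.048, 0..-.25 from tcp) to shelf slab & front edge; mm
    g=1e9; d=R[:,2]
    for s in np.linspace(0,.25,11):
        c=p-d*s; X=(c-bc)@bx; Y=(c-bc)@np.array([-bx[1],bx[0],0])
        dx=max(-.062-X,0); dz=max(.175-c[2],c[2]-.187,0); dy=max(abs(Y)-.128,0)
        g=min(g,np.sqrt(dx*dx+dy*dy+dz*dz)-.048)
    return g*1000
def run(q,keys,n,verbose=False,stop=4):
    E=0;M=0;G=1e9
    for i,(h,y,t) in enumerate(keys):
        p,R=tcp(h,y,t),Rt(y,t)
        q,e,m=follow(q,p,R,n[i] if hasattr(n,'__len__') else n); E=max(E,e);M=max(M,m);G=min(G,clear(p,R))
        if verbose: print(i,p.round(3),y,t,q.round(2),"err",round(e,1),"step",round(m,2),"clr",round(clear(p,R)))
        if e>stop: return q,E,M,G
    return q,E,M,G
def keys(t,b,l,yaws,car,ct,yc):
    zd=Rt(YW,t)[:,2]; rest=np.array([.579,.285,.043])
    K=[(H-.12*zd,YW,t),(H,YW,t),(H+.03*z,YW,t),(H+l*z-b[0]*ax,YW,t)]
    for i,y in enumerate(yaws): K.append((H+l*z-b[i+1]*ax,y,t))
    K.append((H+.2*z-b[-1]*ax,yaws[-1],t))
    K+=[(np.array(car),yc,t),(rest+.16*z,31.2,t),(rest,31.2,t),(rest-.09*Rt(31.2,t)[:,2],31.2,t)]
    return K
E
cat > search2.py <<'E'
from chain import *
import sys,time,pickle
rng=np.random.default_rng(int(sys.argv[1]))
qD=np.array(D[3][0]); pC,RC,_=fj(D[2][0]); q0,e,m=follow(qD,pC+[0,0,.02],RC)
best=[];T=time.time();cnt=np.zeros(14,int)
while time.time()-T<420:
    w=np.r_[rng.uniform(.5,.6),rng.uniform(-.2,.05),rng.uniform(.3,.35),rng.uniform(-60,-10),rng.uniform(35,45)]
    q,e,m=follow(q0,w[:3],Rt(w[3],w[4]),14)
    if e>3: continue
    t=rng.choice([37,38.5,40]); b=np.sort(rng.uniform(.03,.11,4)); l=rng.uniform(.045,.07); ys=np.sort(rng.uniform(5,80,3))
    if ys[-1]<50: continue
    K=keys(t,b,l,ys,(rng.uniform(.48,.58),rng.uniform(-.05,.1),.24),t,rng.uniform(20,80))
    qq,E,M,G=run(q,K[:1],14)
    cnt[0]+=1
    if E>3: continue
    q=qq; ok=1;EE=E;MM=max(m,M);GG=1e9
    for i in range(1,len(K)):
        q,E,M,G=run(q,[K[i]],10); EE=max(EE,E);MM=max(MM,M)
        if i>=1 and i<9: GG=min(GG,G)
        if E>4: ok=0;break
        cnt[i]+=1
    if ok: best.append((EE,MM,GG,w.round(3),t,b.round(3),round(l,3),ys.round(0),K))
print(cnt)
best.sort(key=lambda x:x[1])
pickle.dump(best,open(f"b{sys.argv[1]}.pkl","wb"))
for x in best[:5]: print(*x[:-1],sep=' | ')
E
for i in 1 2 3 4; do OMP_NUM_THREADS=1 python3 search2.py $i > s$i.txt 2>&1 & done; wait; cat s*.txt; nproc
```

```text
[4982 4170 4170 4170 1379  562  427  322  315   51   51   51    0    0]
0.9548541340168359 | 0.33717577184356085 | 6.782593955797417 | [  0.558  -0.06    0.315 -27.033  38.673] | 37.0 | [0.034 0.035 0.055 0.07 ] | 0.06 | [ 9. 23. 76.]
1.3392716945864411 | 0.35355776836041997 | 11.566068890018759 | [  0.527  -0.107   0.343 -54.709  40.025] | 37.0 | [0.03  0.035 0.053 0.075] | 0.062 | [ 9. 37. 64.]
0.8248312493355293 | 0.3544144336504475 | 11.566068890018759 | [  0.553  -0.049   0.308 -19.957  38.013] | 37.0 | [0.047 0.054 0.065 0.065] | 0.06 | [16. 27. 54.]
1.3016867298898902 | 0.3571013079339487 | 11.566068890018759 | [  0.542  -0.118   0.304 -27.818  38.259] | 37.0 | [0.035 0.05  0.067 0.082] | 0.07 | [13. 52. 75.]
2.533924227892328 | 0.3752716888406791 | 11.566068890018759 | [  0.576  -0.064   0.315 -26.22   39.605] | 37.0 | [0.033 0.036 0.052 0.064] | 0.06 | [11. 52. 55.]
[5315 4421 4421 4420 1533  616  478  363  354   45   45   45    0    0]
0.7046855386533404 | 0.33916724166163625 | 11.566068890018759 | [  0.576  -0.107   0.344 -20.273  44.391] | 37.0 | [0.031 0.059 0.076 0.104]
[... 1807 characters left out ...]

1.0866765584497635 | 0.35726495866018904 | 11.566068890018759 | [ 5.7000e-01 -2.8000e-02  3.0100e-01 -1.6726e+01  3.6138e+01] | 37.0 | [0.065 0.077 0.083 0.085] | 0.068 | [ 9. 14. 50.]
2.7533410553902367 | 0.35756173704699623 | 11.566068890018759 | [ 5.5100e-01 -4.0000e-03  3.2800e-01 -2.5459e+01  4.1476e+01] | 37.0 | [0.045 0.048 0.094 0.108] | 0.065 | [ 7. 30. 63.]
3.5922482822066875 | 0.3631997963878735 | 10.378759805296033 | [  0.531  -0.13    0.305 -43.457  36.468] | 37.0 | [0.038 0.044 0.058 0.072] | 0.065 | [ 6. 34. 75.]
0.7981194836867357 | 0.3801374402248707 | 11.566068890018759 | [  0.517  -0.117   0.327 -37.11   39.616] | 37.0 | [0.055 0.057 0.079 0.092] | 0.062 | [10. 32. 56.]
4
```

```bash
cat > plan.py <<'E'
# usage: from plan import *; P((pos,yaw,tilt),...) simulate from the actual state
from chain import *
from bench import r
def P(*tg,n=20):
    o=r.get_obs(); q=np.array(o["joints"]); print("clock",round(o["clock"],2),"q",q.round(2),"F",o["contact_force"].round(1),"grip",round(o["grip_width"],4))
    first=True
    for pos,y,t in tg:
        p0,R0,_=fj(q); R=Rt(y,t)
        if first: p0=o["tcp_pos"];R0=Ro.from_rotvec(o["orientation"]).as_matrix();first=False
        d=np.array(pos)-p0; w=Ro.from_matrix(R@R0.T).as_rotvec()
        q,e,m=follow(q,np.array(pos),R,n)
        print("d",d.round(4),"rv",w.round(4),"->",q.round(2),"err",round(e,1),"rows>=",max(int(np.ceil(m*n/.13)),int(np.ceil(np.linalg.norm(w)/.12)),int(np.ceil(np.linalg.norm(d)/.04))),"clr",round(clear(np.array(pos),R)))
E
python3 - <<'E'
from plan import *
g=np.array([.552,-.2025,.068])
for wp in [(.54,-.08,.32),(.55,-.06,.31),(.56,-.11,.33)]:
  for y in(-20,-30,-40):
    for t in (37,40):
      print(wp,y,t)
      P(((.444,.06,.364),-1,30),(wp,y,t),(tcp(H-.12*Rt(YW,37)[:,2],YW,37),YW,37),(tcp(H,YW,37),YW,37))
E
```

```text
(0.54, -0.08, 0.32) -20 37
clock 3.75 q [-1.19 -0.2   1.35  2.43  1.02  0.17  0.68] F [-0.1  0.9  0.6] grip 0.0449
d [-0.0215  0.208   0.0931] rv [0.0101 0.1279 0.128 ] -> [-1.22 -0.33  0.68  2.3   0.71  0.75  0.59] err 0.0 rows>= 14 clr 216
d [ 0.096 -0.14  -0.044] rv [-0.0224 -0.1207 -0.3312] -> [-1.08  0.03  1.05  2.26  0.68  0.33  0.59] err 0.0 rows>= 6 clr 92
d [-0.0593 -0.1131 -0.1562] rv [-0.      0.      0.2182] -> [ 1.06  0.46 -0.86  2.35  2.3   0.26 -0.43] err 0.1 rows>= 51 clr 41
d [ 0.0716 -0.0094 -0.0958] rv [0. 0. 0.] -> [ 0.94  0.77 -0.8   2.22  2.39  0.46 -0.41] err 0.0 rows>= 4 clr 30
(0.54, -0.08, 0.32) -20 40
clock 3.75 q [-1.19 -0.2   1.35  2.43  1.02  0.17  0.68] F [-0.1  0.9  0.6] grip 0.0449
d [-0.0215  0.208   0.0931] rv [0.0101 0.1279 0.128 ] -> [-1.22 -0.33  0.68  2.3   0.71  0.75  0.59] err 0.0 rows>= 14 clr 216
d [ 0.096 -0.14  -0.044] rv [-0.032  -0.1724 -0.3308] -> [-1.01  0.02  0.96  2.29  0.92  0.3   0.34] err 0.0 rows>= 5 clr 92
d [-0.0593 -0.1131 -0.1562] rv [0.0125 0.051  0.2181] -> [ 1.01  0.44 -0.8   2.35  2.38  0.24 -0.53] err 0.1 rows>= 54 clr 4
[... 9181 characters left out ...]
58] rv [ 0.  0. -0.] -> [ 0.83  0.72 -0.66  2.23  2.54  0.41 -0.62] err 0.0 rows>= 4 clr 30
(0.56, -0.11, 0.33) -40 40
clock 3.75 q [-1.19 -0.2   1.35  2.43  1.02  0.17  0.68] F [-0.1  0.9  0.6] grip 0.0449
d [-0.0215  0.208   0.0931] rv [0.0101 0.1279 0.128 ] -> [-1.22 -0.33  0.68  2.3   0.71  0.75  0.59] err 0.0 rows>= 14 clr 216
d [ 0.116 -0.17  -0.034] rv [-0.0623 -0.1667 -0.6789] -> [-0.95  0.15  0.91  2.18  0.83  0.48  0.13] err 0.0 rows>= 6 clr 97
d [-0.0793 -0.0831 -0.1662] rv [0.0214 0.0486 0.5671] -> [ 0.89  0.4  -0.65  2.36  2.62  0.21 -0.8 ] err 0.0 rows>= 35 clr 41
d [ 0.0716 -0.0094 -0.0958] rv [ 0.  0. -0.] -> [ 0.77  0.69 -0.58  2.23  2.64  0.39 -0.75] err 0.0 rows>= 4 clr 30
```

Run:
```python
from plan import *
for wp,y,t in [((.54,-.08,.32),-20,37),((.56,-.11,.33),-20,37),((.54,-.1,.30),-15,40)]:
      P((wp,y,t),(tcp(H-.12*Rt(YW,37)[:,2],YW,37),YW,37),(tcp(H,YW,37),YW,37))
```

```text
clock 3.75 q [-1.19 -0.2   1.35  2.43  1.02  0.17  0.68] F [-0.1  0.9  0.6] grip 0.0449
d [0.0745 0.068  0.0491] rv [ 0.0011  0.0059 -0.2034] -> [-1.37  0.08  1.39  2.27  0.48  0.28  0.8 ] err 0.8 rows>= 35 clr 92
d [-0.0593 -0.1131 -0.1562] rv [-0.     -0.      0.2182] -> [ 1.05  0.46 -0.85  2.35  2.3   0.26 -0.44] err 0.3 rows>= 56 clr 41
d [ 0.0716 -0.0094 -0.0958] rv [0. 0. 0.] -> [ 0.94  0.77 -0.79  2.22  2.39  0.46 -0.42] err 0.0 rows>= 4 clr 30
clock 3.75 q [-1.19 -0.2   1.35  2.43  1.02  0.17  0.68] F [-0.1  0.9  0.6] grip 0.0449
d [0.0945 0.038  0.0591] rv [ 0.0011  0.0059 -0.2034] -> [-1.6  -0.33  1.45  2.21  1.14  0.63  0.31] err 5.3 rows>= 18 clr 97
d [-0.0752 -0.0836 -0.1694] rv [-1.00e-04  4.00e-04  2.18e-01] -> [-1.32 -0.33  1.45  2.44  1.29  0.3   0.48] err 100.5 rows>= 8 clr 41
d [ 0.0899 -0.0419 -0.1876] rv [ 0.0138 -0.0179  0.0121] -> [-1.33 -0.33  1.45  2.44  1.3   0.3   0.47] err 213.7 rows>= 6 clr 30
clock 3.75 q [-1.19 -0.2   1.35  2.43  1.02  0.17  0.68] F [-0.1  0.9  0.6] grip 0.0449
d [0.0745 0.048  0.0291] rv [-0.0097 -0.0454 -0.1161] -> [-1.59 -0.34  1.46  2.32  1.37  0.52  0.15] err 4.0 rows>= 21 clr 73
d [-0.0565 -0.0935 -0.1389] rv [0.0102 0.0515 0.1308] -> [-1.32 -0.34  1.46  2.44  1.3   0.3   0.48] err 99.1 rows>= 7 clr 41
d [ 0.0901 -0.0408 -0.1865] rv [ 0.0132 -0.0172  0.0115] -> [-1.33 -0.34  1.46  2.44  1.31  0.3   0.46] err 212.5 rows>= 6 clr 30
```

```bash
python3 -m handwheel '[[[-0.0015,0.0149,0.0067,0.0007,0.0091,0.0091,0.045],[-0.0015,0.0149,0.0067,0.0007,0.0091,0.0091,0.045],[-0.0015,0.0149,0.0067,0.0007,0.0091,0.0091,0.045],[-0.0015,0.0149,0.0067,0.0007,0.0091,0.0091,0.045],[-0.0015,0.0149,0.0067,0.0007,0.0091,0.0091,0.045],[-0.0015,0.0149,0.0067,0.0007,0.0091,0.0091,0.045],[-0.0015,0.0149,0.0067,0.0007,0.0091,0.0091,0.045],[-0.0015,0.0149,0.0067,0.0007,0.0091,0.0091,0.045],[-0.0015,0.0149,0.0067,0.0007,0.0091,0.0091,0.045],[-0.0015,0.0149,0.0067,0.0007,0.0091,0.0091,0.045]]]'
python3 - <<'E'
from plan import *
P(((.54,-.08,.32),-20,37),(tcp(H-.12*Rt(YW,37)[:,2],YW,37),YW,37),(tcp(H,YW,37),YW,37))
P(((.54,-.08,.32),-30,40),(tcp(H-.12*Rt(YW,37)[:,2],YW,37),YW,37),(tcp(H,YW,37),YW,37))
P(((.444,.06,.364),-1,30),)
E
```

```text
clock: 4.58
tcp_pos: [0.4492, 0.0012, 0.3396]
orientation: [0.07, 2.58, -0.025]
contact_force: [0.1, -0.8, -0.0]
grip_width: 0.0453
clock 4.58 q [-1.06 -0.31  0.7   2.36  0.75  0.61  0.65] F [ 0.1 -0.8 -0. ] grip 0.0453
d [ 0.0908 -0.0812 -0.0196] rv [-0.0138 -0.084  -0.2939] -> [-0.97  0.03  0.93  2.26  0.69  0.33  0.57] err 0.0 rows>= 4 clr 92
d [-0.0593 -0.1131 -0.1562] rv [-0.     -0.      0.2182] -> [ 1.06  0.46 -0.86  2.35  2.29  0.26 -0.43] err 0.5 rows>= 65 clr 41
d [ 0.0716 -0.0094 -0.0958] rv [0. 0. 0.] -> [ 0.94  0.77 -0.8   2.22  2.38  0.46 -0.41] err 0.0 rows>= 4 clr 30
clock 4.58 q [-1.06 -0.31  0.7   2.36  0.75  0.61  0.65] F [ 0.1 -0.8 -0. ] grip 0.0453
d [ 0.0908 -0.0812 -0.0196] rv [-0.0363 -0.1335 -0.4678] -> [-0.89  0.06  0.78  2.26  0.98  0.44  0.1 ] err 0.0 rows>= 5 clr 92
d [-0.0593 -0.1131 -0.1562] rv [0.0169 0.0499 0.3926] -> [ 0.9   0.4  -0.67  2.36  2.6   0.21 -0.78] err 0.0 rows>= 44 clr 41
d [ 0.0716 -0.0094 -0.0958] rv [ 0.  0. -0.] -> [ 0.78  0.69 -0.59  2.23  2.62  0.39 -0.73] err 0.0 rows>= 4 clr 30
clock 4.58 q [-1.06 -0.31  0.7   2.36  0.75  0.61  0.65] F [ 0.1 -0.8 -0. ] grip 0.0453
d [-0.0052  0.0588  0.0244] rv [0.0046 0.0373 0.0373] -> [-1.13 -0.3   0.61  2.3   0.66  0.72  0.63] err 0.0 rows>= 2 clr 216
```

```bash
python3 -m handwheel '[[[0.0091,-0.0081,-0.002,-0.0036,-0.0134,-0.0468,0.045],[0.0091,-0.0081,-0.002,-0.0036,-0.0134,-0.0468,0.045],[0.0091,-0.0081,-0.002,-0.0036,-0.0134,-0.0468,0.045],[0.0091,-0.0081,-0.002,-0.0036,-0.0134,-0.0468,0.045],[0.0091,-0.0081,-0.002,-0.0036,-0.0134,-0.0468,0.045],[0.0091,-0.0081,-0.002,-0.0036,-0.0134,-0.0468,0.045],[0.0091,-0.0081,-0.002,-0.0036,-0.0134,-0.0468,0.045],[0.0091,-0.0081,-0.002,-0.0036,-0.0134,-0.0468,0.045],[0.0091,-0.0081,-0.002,-0.0036,-0.0134,-0.0468,0.045],[0.0091,-0.0081,-0.002,-0.0036,-0.0134,-0.0468,0.045]]]'
python3 - <<'E'
from plan import *
o=r.get_obs(); q=np.array(o["joints"]); p0,R0,_=fj(q); p1=tcp(H-.12*Rt(YW,37)[:,2],YW,37); R1=Rt(YW,37)
w=Ro.from_matrix(R1@R0.T).as_rotvec(); print(p1-p0,w,q.round(2))
for t in np.linspace(.05,1,20):
    q1=step2(q,p0+(p1-p0)*t,Ro.from_rotvec(w*t).as_matrix()@R0); print(round(t,2),q1.round(2),np.abs(q1-q).max().round(2)); q=q1
E
```

```text
clock: 5.42
tcp_pos: [0.5412, -0.0809, 0.3179]
orientation: [0.641, 2.373, -0.232]
contact_force: [-0.5, -0.6, -0.7]
grip_width: 0.0451
[-0.06035883 -0.11201179 -0.15404836] [0.01613022 0.04940062 0.39603943] [-0.89  0.07  0.78  2.26  0.97  0.43  0.1 ]
0.05 [-0.88  0.07  0.79  2.28  0.99  0.39  0.11] 0.04
0.1 [-0.86  0.08  0.8   2.29  1.01  0.35  0.11] 0.04
0.15 [-0.85  0.09  0.81  2.31  1.03  0.3   0.12] 0.04
0.2 [-0.83  0.11  0.82  2.32  1.06  0.26  0.12] 0.05
0.25 [-0.82  0.12  0.84  2.33  1.09  0.21  0.11] 0.05
0.3 [-0.58  0.12  0.6   2.34  1.21  0.21  0.02] 0.24
0.35 [-0.32  0.12  0.34  2.34  1.33  0.21 -0.07] 0.26
0.4 [-0.06  0.14  0.09  2.33  1.44  0.21 -0.15] 0.25
0.45 [-0.05  0.15  0.09  2.35  1.57  0.18 -0.25] 0.13
0.5 [ 0.14  0.17 -0.08  2.34  1.7   0.18 -0.33] 0.19
0.55 [ 0.29  0.19 -0.22  2.35  1.81  0.18 -0.41] 0.15
0.6 [ 0.35  0.2  -0.26  2.35  1.96  0.17 -0.51] 0.15
0.65 [ 0.43  0.22 -0.32  2.35  2.09  0.17 -0.61] 0.13
0.7 [ 0.51  0.24 -0.39  2.36  2.21  0.18 -0.68] 0.11
0.75 [ 0.6   0.27 -0.45  2.36  2.3   0.18 -0.72] 0.09
0.8 [ 0.67  0.29 -0.51  2.36  2.38  0.19 -0.76] 0.08
0.85 [ 0.74  0.32 -0.56  2.36  2.45  0.2  -0.78] 0.07
0.9 [ 0.79  0.35 -0.6   2.36  2.51  0.2  -0.79] 0.06
0.95 [ 0.85  0.37 -0.63  2.36  2.56  0.21 -0.79] 0.05
1.0 [ 0.89  0.4  -0.66  2.36  2.61  0.21 -0.79] 0.05
```

```bash
python3 -m handwheel '[[[-0.0037,-0.007,-0.0096,0.001,0.003,0.0247,0.045],[-0.0037,-0.007,-0.0096,0.001,0.003,0.0247,0.045],[-0.0037,-0.007,-0.0096,0.001,0.003,0.0247,0.045],[-0.0037,-0.007,-0.0096,0.001,0.003,0.0247,0.045],[-0.0012,-0.0022,-0.0031,0.0003,0.001,0.0079,0.045],[-0.0012,-0.0022,-0.0031,0.0003,0.001,0.0079,0.045],[-0.0012,-0.0022,-0.0031,0.0003,0.001,0.0079,0.045],[-0.0012,-0.0022,-0.0031,0.0003,0.001,0.0079,0.045],[-0.0012,-0.0022,-0.0031,0.0003,0.001,0.0079,0.045],[-0.0012,-0.0022,-0.0031,0.0003,0.001,0.0079,0.045]]]'
cat > trace.py <<'E'
from plan import *
def trace(p1,y,t,n=20,show=4):
    o=r.get_obs(); q=np.array(o["joints"]); p0=o["tcp_pos"];R0=Ro.from_rotvec(o["orientation"]).as_matrix(); R1=Rt(y,t)
    w=Ro.from_matrix(R1@R0.T).as_rotvec(); print(round(o["clock"],2),"d",(p1-p0).round(4),"rv",w.round(4),"q",q.round(2),"F",o["contact_force"].round(1))
    for i,s in enumerate(np.linspace(1/n,1,n)):
        q1=step2(q,p0+(p1-p0)*s,Ro.from_rotvec(w*s).as_matrix()@R0)
        if i%show==show-1: print(round(s,2),q1.round(2),np.abs(q1-q).max().round(2))
        q=q1
E
python3 -c "
from trace import *
trace(tcp(H-.12*Rt(YW,37)[:,2],YW,37),YW,37)"
```

```text
clock: 6.25
tcp_pos: [0.5194, -0.1215, 0.2616]
orientation: [0.464, 2.425, -0.166]
contact_force: [0.4, -0.1, -0.1]
grip_width: 0.0449
6.25 d [-0.0387 -0.0715 -0.0978] rv [0.0101 0.0331 0.2474] q [-0.42  0.13  0.46  2.35  1.37  0.17 -0.1 ] F [ 0.4 -0.1 -0.1]
0.2 [ 0.1   0.16 -0.05  2.35  1.69  0.18 -0.33] 0.11
0.4 [ 0.38  0.21 -0.28  2.35  2.03  0.17 -0.56] 0.09
0.6 [ 0.59  0.27 -0.45  2.36  2.3   0.18 -0.72] 0.06
0.8 [ 0.77  0.33 -0.58  2.36  2.48  0.2  -0.78] 0.04
1.0 [ 0.9   0.4  -0.66  2.36  2.61  0.21 -0.79] 0.03
```

Works as modelled; the arm is crossing into the good branch.

```bash
python3 -m handwheel '[[[-0.0018,-0.0036,-0.0049,0.0005,0.0016,0.0124,0.045],[-0.0018,-0.0036,-0.0049,0.0005,0.0016,0.0124,0.045],[-0.0018,-0.0036,-0.0049,0.0005,0.0016,0.0124,0.045],[-0.0018,-0.0036,-0.0049,0.0005,0.0016,0.0124,0.045],[-0.0018,-0.0036,-0.0049,0.0005,0.0016,0.0124,0.045],[-0.0018,-0.0036,-0.0049,0.0005,0.0016,0.0124,0.045],[-0.0018,-0.0036,-0.0049,0.0005,0.0016,0.0124,0.045],[-0.0018,-0.0036,-0.0049,0.0005,0.0016,0.0124,0.045],[-0.0018,-0.0036,-0.0049,0.0005,0.0016,0.0124,0.045],[-0.0018,-0.0036,-0.0049,0.0005,0.0016,0.0124,0.045]]]'
python3 -c "
from trace import *
trace(tcp(H-.12*Rt(YW,37)[:,2],YW,37),YW,37)"
```

```text
clock: 7.08
tcp_pos: [0.5016, -0.1579, 0.2132]
orientation: [0.315, 2.46, -0.11]
contact_force: [1.5, -0.2, 0.5]
grip_width: 0.0454
7.08 d [-0.0209 -0.0351 -0.0494] rv [0.0043 0.019  0.1245] q [ 0.51  0.24 -0.38  2.35  2.17  0.18 -0.65] F [ 1.5 -0.2  0.5]
0.2 [ 0.61  0.27 -0.46  2.36  2.29  0.19 -0.71] 0.03
0.4 [ 0.7   0.3  -0.53  2.36  2.38  0.19 -0.75] 0.02
0.6 [ 0.78  0.34 -0.59  2.36  2.46  0.2  -0.77] 0.02
0.8 [ 0.84  0.37 -0.63  2.36  2.53  0.21 -0.77] 0.02
1.0 [ 0.9   0.4  -0.67  2.36  2.59  0.21 -0.77] 0.01
```

```bash
python3 -m handwheel '[[[-0.0035,-0.0058,-0.0082,0.0007,0.0032,0.0207,0.045],[-0.0035,-0.0058,-0.0082,0.0007,0.0032,0.0207,0.045],[-0.0035,-0.0058,-0.0082,0.0007,0.0032,0.0207,0.045],[-0.0035,-0.0058,-0.0082,0.0007,0.0032,0.0207,0.045],[-0.0035,-0.0058,-0.0082,0.0007,0.0032,0.0207,0.045],[-0.0034,-0.006,-0.0084,0.0008,0.003,0.021,0.045],[0,0,0,0,0,0,0.045]]]'
python3 - <<'E'
from trace import *
trace(tcp(H,YW,37),YW,37,show=20)
import cv2
p,d=r.grab_frame("top"); cv2.imwrite("pics/t2.png",p[:,:,::-1])
p,d=r.grab_frame("scene"); cv2.imwrite("pics/s2.png",cv2.resize(p[150:330,300:540,::-1],(800,600)))
E
```

```text
clock: 7.67
tcp_pos: [0.4796, -0.1946, 0.1628]
orientation: [0.168, 2.492, -0.055]
contact_force: [-0.3, 0.4, -1.0]
grip_width: 0.0451
7.67 d [ 0.0727 -0.0079 -0.0948] rv [-0.0011 -0.0011  0.0035] q [ 0.91  0.4  -0.67  2.36  2.6   0.21 -0.78] F [-0.3  0.4 -1. ]
1.0 [ 0.78  0.69 -0.59  2.23  2.62  0.39 -0.73] 0.01
```

View pics/t2.png

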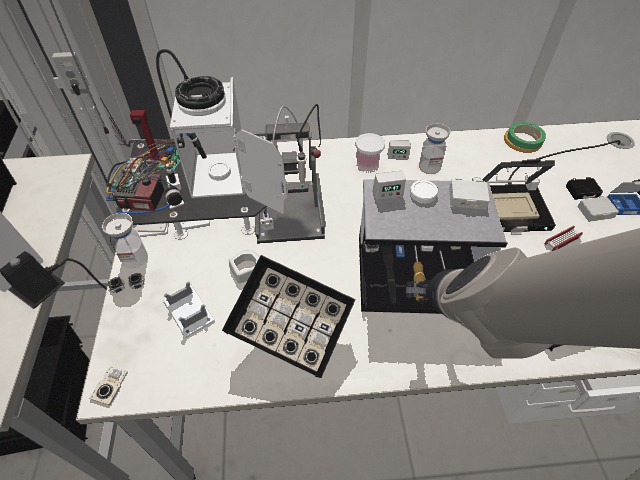

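View pics/s2.png

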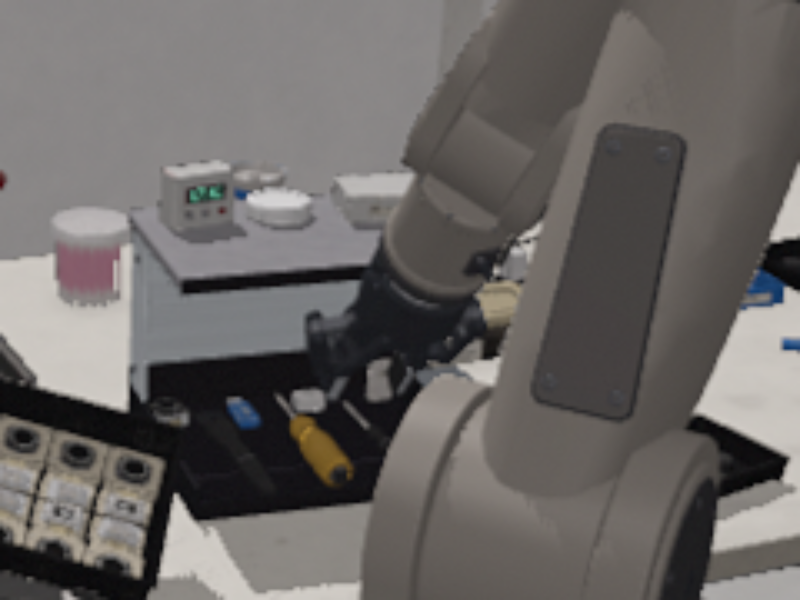

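Run:
```python
from h import *
c="scene"
p,d=r.grab_frame(c)
ms=r.masks_of("torque_driver",c); print([(m["p"],m["at"],m["pixels"].sum()) for m in ms])
# amber by colour too
hsv=cv2.cvtColor(p,cv2.COLOR_RGB2HSV); am=cv2.inRange(hsv,(15,110,80),(30,255,255))>0
am[:, :370]=0; am[:,410:]=0; am[:270]=0; am[:265]=0;am[300:]=0
print(am.sum())
v,u=np.nonzero(am&(d>0)); X=p2w(u,v,d[v,u],c)
print(np.percentile(X,[2,50,98],axis=0).round(4))
for x0 in np.arange(.54,.65,.015):
    s=X[(X[:,0]>x0)&(X[:,0]<=x0+.015)]
    if len(s)>3: print(round(x0+.0075,3),len(s),np.percentile(s[:,1],[5,50,95]).round(4),s[:,2].max().round(4))
# predicted handle outline centre top in scene/top cams
for cc in("scene","top"): print(cc,w2p([[.592,-.2077,.029],[.5454,-.2016,.016],[.632,-.213,.029]],cc).round(1))
```

```text
[(0.48, [397.5, 287.6], np.int64(199))]
164
[[ 0.5493 -0.2152  0.0123]
 [ 0.5821 -0.2012  0.025 ]
 [ 0.6342 -0.1904  0.0313]]
0.548 23 [-0.2109 -0.2003 -0.1913] 0.0332
0.562 36 [-0.2083 -0.1956 -0.1903] 0.0301
0.578 31 [-0.2118 -0.1993 -0.1929] 0.0319
0.592 27 [-0.2147 -0.1987 -0.1936] 0.0315
0.608 17 [-0.2117 -0.2024 -0.1973] 0.0286
0.622 21 [-0.2148 -0.2057 -0.201 ] 0.0284
0.638 8 [-0.2101 -0.2034 -0.2027] 0.0261
scene [[395.9 280.5]
 [401.7 292.7]
 [391.  274.1]]
top [[420.4 279.4]
 [421.6 301.6]
 [418.4 264.1]]
```

```bash
python3 -m handwheel '[[[0.0087,-0.0008,-0.0114,0,0,0.0005,0.045],[0.0087,-0.0008,-0.0114,0,0,0.0005,0.045],[0.0087,-0.0008,-0.0114,0,0,0.0005,0.045],[0.0087,-0.0008,-0.0114,0,0,0.0005,0.045],[0.0087,-0.0008,-0.0114,0,0,0.0005,0.045],[0.0087,-0.0008,-0.0114,0,0,0.0005,0.045],[0.0051,-0.0005,-0.0066,0,0,0,0.045],[0.0051,-0.0005,-0.0066,0,0,0,0.045],[0.005,-0.0005,-0.0066,0,0,0,0.045],[0,0,0,0,0,0,0.045]]]'
python3 - <<'E'
from trace import *
trace(tcp(H+[0,.001,0],YW,37),YW,37,show=20)
import cv2
p,d=r.grab_frame("top"); cv2.imwrite("pics/t3.png",cv2.resize(p[200:320,340:500,::-1],(800,600)))
p,d=r.grab_frame("scene"); cv2.imwrite("pics/s3.png",cv2.resize(p[210:330,320:480,::-1],(800,600)))
E
```

```text
clock: 8.7
tcp_pos: [0.5485, -0.1992, 0.0748]
orientation: [0.159, 2.493, -0.055]
contact_force: [-0.6, 0.7, 0.2]
grip_width: 0.0453
8.7 d [ 0.0039 -0.0023 -0.0068] rv [ 0.0015 -0.0013 -0.0033] q [ 0.78  0.67 -0.59  2.24  2.62  0.38 -0.73] F [-0.6  0.7  0.2]
1.0 [ 0.77  0.69 -0.59  2.23  2.62  0.39 -0.73] 0.0
```

View pics/t3.png

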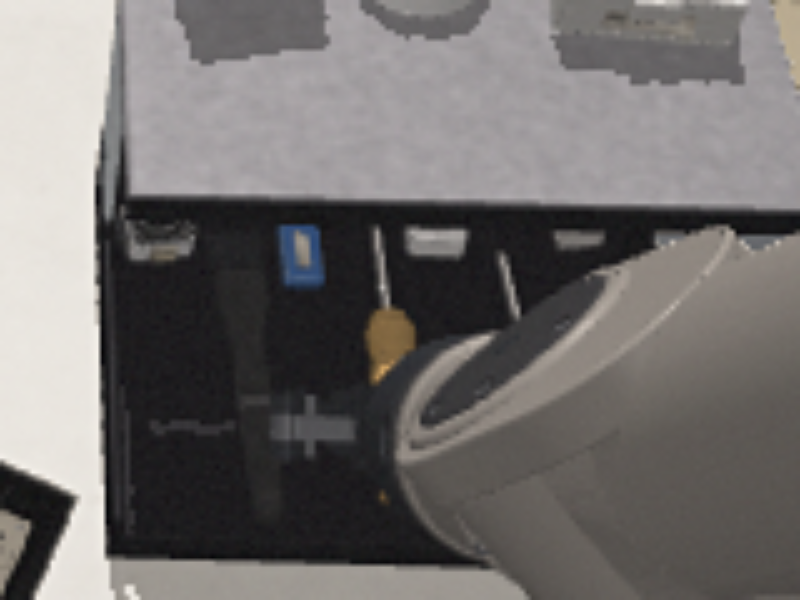

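View pics/s3.png

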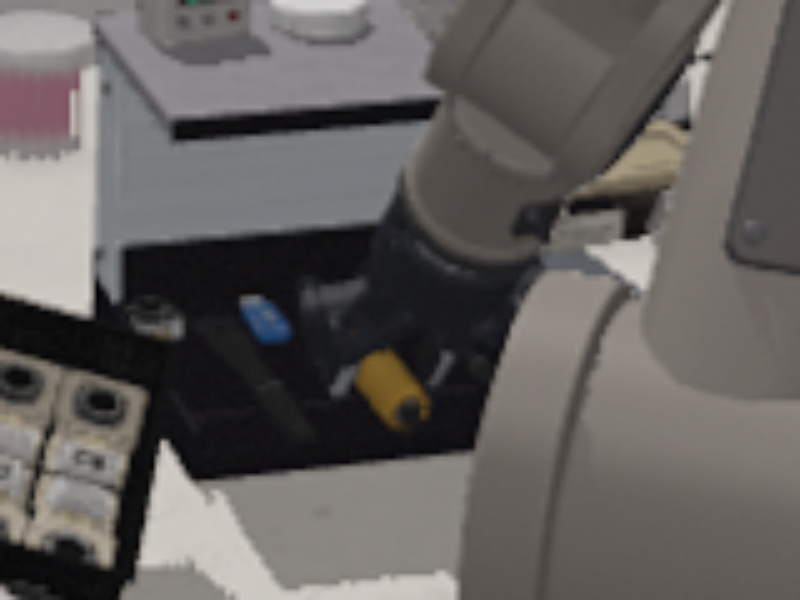

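```bash
python3 -m handwheel '[[[0.003,-0.002,-0.003,0.0015,-0.001,-0.003,0.045],[0,0,0,0,0,0,0.04],[0,0,0,0,0,0,0.02],[0,0,0,0,0,0,0.015],[0,0,0,0,0,0,0.01],[0,0,0,0,0,0,0.01],[0,0,0,0,0,0,0.01],[0,0,0,0,0,0,0.01]]]' 40
python3 - <<'E'
from trace import *
print(r.get_obs()['moment'])
trace(tcp(H+[0,.001,0],YW,37),YW,37,show=20)
import cv2
p,d=r.grab_frame("scene"); cv2.imwrite("pics/s4.png",cv2.resize(p[210:330,320:480,::-1],(800,600)))
E
```

```text
clock: 9.47
tcp_pos: [0.5505, -0.2017, 0.0726]
orientation: [0.163, 2.491, -0.056]
contact_force: [-4.3, -0.9, 5.9]
grip_width: 0.023
[-0.00565877  0.51091179 -0.06168479]
9.47 d [ 0.0018  0.0002 -0.0046] rv [ 0.0008 -0.0001  0.0002] q [ 0.78  0.68 -0.59  2.24  2.62  0.38 -0.73] F [-4.3 -0.9  5.9]
1.0 [ 0.77  0.69 -0.59  2.23  2.62  0.39 -0.73] 0.0
```

View pics/s4.png

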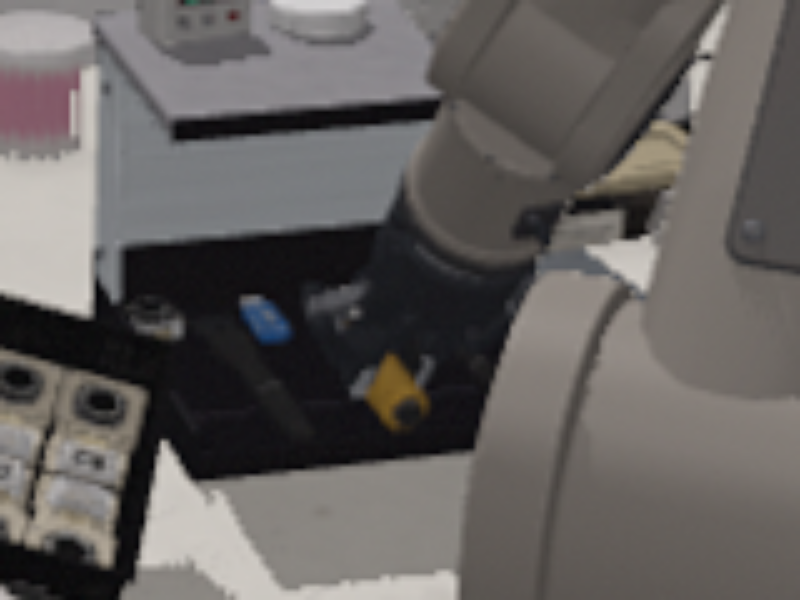

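```bash
cat > s3.py <<'E'
from chain import *
import sys,time,pickle
q00=np.array(eval(open("q.txt").read()))
T0=np.array([.5505,-.2017,.0726])
def tc(h,y,t): return tcp(h,y,t,.0415,.0566)
import chain; chain.tcp=tc
rest=np.array([.579,.285,.046])
bl=np.array([-bx[1],bx[0],0])
rng=np.random.default_rng(int(sys.argv[1])); best=[];T=time.time();cnt=np.zeros(12,int)
def tipX(h,y): 
    u=np.array([np.cos(np.radians(y)),np.sin(np.radians(y)),0]); return (h+.113*u-bc)@bx,(h+.113*u-bc)@bl
while time.time()-T<300:
    t0=37; ts=rng.uniform(28,40,4); b=np.sort(rng.uniform(.02,.12,4)); l=rng.uniform(.045,.075); ys=np.sort(rng.uniform(0,80,3)); s=rng.uniform(-.08,.05,4)*[.3,.6,1,1]
    h=[H+.03*z,H+l*z-b[0]*ax+s[0]*bl]+[H+l*z-b[i]*ax+s[i]*bl for i in(1,2,3)]
    if tipX(h[-1],ys[-1])[0]>-.072: continue
    K=[(h[0],YW,37.),(h[1],YW,ts[0])]+[(h[i+2],ys[i],ts[i+1]) for i in range(3)]
    K.append((h[-1]*[1,1,0]+.235*z,ys[-1],ts[-1]))
    yc=rng.uniform(20,80)
    K+=[(np.array([rng.uniform(.46,.58),rng.uniform(-.05,.1),.24]),yc,37.),(rest+.17*z,31.2,37.),(rest,31.2,37.),(rest-.09*Rt(31.2,37)[:,2],31.2,37.)]
    q=q00;MM=0;EE=0;GG=1e9;ok=1;rows=0
    for i,k in enumerate(K):
        q,E,M,G=run(q,[k],8); EE=max(EE,E); MM=max(MM,M);rows+=max(M*8/.13,3)
        if i<6: GG=min(GG,G)
        if E>2.5 or GG<12: ok=0;break
        cnt[i]+=1
    if ok: best.append((rows,EE,MM,GG,K))
best.sort(key=lambda x:x[0]); pickle.dump(best[:20],open(f"c{sys.argv[1]}.pkl","wb"))
print(cnt)
for x in best[:2]:
    print(x[:4])
    for k in x[4]: print("  ",k[0].round(3),round(float(k[1])),round(float(k[2]),1))
E
python3 -c "
from bench import r
open('q.txt','w').write(str(r.get_obs()['joints'].tolist()))"
for i in 1 2 3 4; do OMP_NUM_THREADS=1 python3 s3.py $i > s$i.txt 2>&1 & done; wait; cat s?.txt
```

```text
[0 0 0 0 0 0 0 0 0 0 0 0]
[0 0 0 0 0 0 0 0 0 0 0 0]
[0 0 0 0 0 0 0 0 0 0 0 0]
[0 0 0 0 0 0 0 0 0 0 0 0]
```

```bash
sed -i 's/GG<12/GG<9/; s/h=\[H+.03\*z/h=[H+.022*z/' s3.py
for i in 1 2 3 4; do OMP_NUM_THREADS=1 python3 s3.py $i > s$i.txt 2>&1 & done; wait; cat s?.txt
```

```text
[5899 5222 3459 3005 2766 1987 1823  235  235  235    0    0]
(np.float64(93.48240644591625), np.float64(0.26218573300910697), np.float64(0.38482926143874274), np.float64(14.68664316140006))
   [ 0.592 -0.208  0.038] -8 37.0
   [ 0.561 -0.192  0.082] -8 33.9
   [ 0.514 -0.223  0.082] 25 32.8
   [ 0.52  -0.159  0.082] 40 36.1
   [ 0.494 -0.237  0.082] 60 29.8
   [ 0.494 -0.237  0.235] 60 29.8
   [ 0.542 -0.004  0.24 ] 28 37.0
   [0.579 0.285 0.216] 31 37.0
   [0.579 0.285 0.046] 31 37.0
   [0.533 0.257 0.118] 31 37.0
(np.float64(94.59923583397091), np.float64(1.411175738464124), np.float64(0.41003831523042544), np.float64(14.87981428543271))
   [ 0.592 -0.208  0.038] -8 37.0
   [ 0.567 -0.223  0.066] -8 34.1
   [ 0.515 -0.215  0.066] 7 34.5
   [ 0.486 -0.238  0.066] 18 30.7
   [ 0.49  -0.158  0.066] 47 34.0
   [ 0.49  -0.158  0.235] 47 34.0
   [0.538 0.026 0.24 ] 51 37.0
   [0.579 0.285 0.216] 31 37.0
   [0.579 0.285 0.046] 31 37.0
   [0.533 0.257 0.118] 31 37.0
[5726 5027 3331 2890 2705 1962 1816  259  259  259    0    0]
(np.float64(93.53379925830494), np.float64(1.3457720699630173)
[... 2104 characters left out ...]
  0.089] 19 36.9
   [ 0.538 -0.154  0.089] 35 36.0
   [ 0.498 -0.164  0.089] 48 39.3
   [ 0.498 -0.164  0.235] 48 39.3
   [ 0.559 -0.011  0.24 ] 29 37.0
   [0.579 0.285 0.216] 31 37.0
   [0.579 0.285 0.046] 31 37.0
   [0.533 0.257 0.118] 31 37.0
(np.float64(91.31059233657265), np.float64(0.3907680139277997), np.float64(0.37148846882795095), np.float64(14.87981428543271))
   [ 0.592 -0.208  0.038] -8 37.0
   [ 0.558 -0.215  0.066] -8 33.0
   [ 0.539 -0.232  0.066] 6 32.6
   [ 0.488 -0.215  0.066] 19 28.6
   [ 0.474 -0.189  0.066] 41 29.8
   [ 0.474 -0.189  0.235] 41 29.8
   [0.545 0.022 0.24 ] 39 37.0
   [0.579 0.285 0.216] 31 37.0
   [0.579 0.285 0.046] 31 37.0
   [0.533 0.257 0.118] 31 37.0
```

```bash
cat > p4.py <<'E'
from plan import *
tc=lambda h,y,t: tcp(np.array(h),y,t,.0415,.0566)
Kk=[((.592,-.2067,.038),-7.5,37),((.56,-.2035,.07),-7.5,35),((.535,-.19,.07),18,34),((.51,-.2,.075),40,33),((.488,-.19,.075),50,32),((.488,-.19,.235),50,32),((.545,.02,.24),38,37),((.579,.285,.216),31.2,37),((.579,.285,.046),31.2,37),(np.array([.579,.285,.046])-.09*Rt(31.2,37)[:,2],31.2,37)]
T=[(tc(h,y,t),y,t) for h,y,t in Kk]
if __name__=="__main__": P(*T)
E
python3 p4.py
```

```text
clock 9.52 q [ 0.78  0.68 -0.59  2.24  2.62  0.38 -0.73] F [-4.1  0.4  6.2] grip 0.023
d [0.0003 0.0004 0.022 ] rv [ 0.0008 -0.0001  0.0002] -> [ 0.77  0.63 -0.58  2.24  2.59  0.33 -0.73] err 0.0 rows>= 1 clr 15
d [-0.032   0.0032  0.032 ] rv [ 0.0046  0.0346 -0.    ] -> [ 0.76  0.51 -0.55  2.28  2.54  0.23 -0.72] err 0.0 rows>= 2 clr 22
d [-0.0233 -0.0047 -0.    ] rv [-0.0016  0.0175  0.445 ] -> [ 1.32  0.74 -1.08  2.21  1.27  0.22  1.19] err 0.0 rows>= 34 clr 39
d [-0.0173 -0.0239  0.005 ] rv [-0.0085  0.0154  0.384 ] -> [ 1.56  1.08 -1.41  2.09  0.95  0.67  2.01] err 0.0 rows>= 11 clr 49
d [-0.0169  0.0049 -0.    ] rv [-0.0124  0.0124  0.1745] -> [ 1.57  1.09 -1.41  2.07  0.83  0.74  2.27] err 0.0 rows>= 3 clr 65
d [0.   0.   0.16] rv [0. 0. 0.] -> [ 1.63  0.66 -1.41  1.97  0.18  0.83  2.68] err 0.0 rows>= 6 clr 100
d [0.051  0.2162 0.005 ] rv [ 0.0607 -0.0629 -0.2093] -> [ 1.27  0.39 -1.36  2.17 -0.04  0.37  2.3 ] err 0.0 rows>= 6 clr 101
d [ 0.0312  0.2691 -0.024 ] rv [ 0.      0.     -0.1187] -> [-0.16  0.26 -0.45  2.13  0.74  0.18  0.87] err 0.1 rows>= 50 clr 304
d [ 0.   -0.   -0.17] rv [-0. -0. -0.] -> [ 0.07  0.68 -0.77  2.2   2.19  0.46 -0.41] err 0.0 rows>= 25 clr 270
d [-0.0463 -0.0281  0.0719] rv [-0.  0. -0.] -> [ 0.1   0.44 -0.77  2.29  2.05  0.32 -0.38] err 0.0 rows>= 3 clr 270
```

```bash
python3 -m handwheel '[[[0,0,0.004,0,0,0,0.01],[0,0,0.006,0,0,0,0.01],[0,0,0.006,0,0,0,0.01],[0,0,0.006,0,0,0,0.01],[-0.0064,0.0007,0.0064,0.001,0.0069,0,0.01],[-0.0064,0.0007,0.0064,0.001,0.0069,0,0.01],[-0.0064,0.0006,0.0064,0.001,0.0069,0,0.01],[-0.0064,0.0006,0.0064,0.001,0.0069,0,0.01],[-0.0064,0.0006,0.0064,0.001,0.0069,0,0.01]]]'
python3 - <<'E'
from p4 import *
P(*T[2:4])
import cv2
p,d=r.grab_frame("scene"); cv2.imwrite("pics/s5.png",cv2.resize(p[210:330,320:480,::-1],(800,600)))
E
```

```text
clock: 10.27
tcp_pos: [0.5177, -0.1982, 0.127]
orientation: [0.166, 2.527, -0.052]
contact_force: [-0.7, -0.7, -0.5]
grip_width: 0.0231
clock 10.27 q [ 0.77  0.51 -0.55  2.28  2.54  0.23 -0.72] F [-0.7 -0.7 -0.5] grip 0.0231
d [-0.0222 -0.0047 -0.0004] rv [-0.0015  0.0164  0.4449] -> [ 1.32  0.74 -1.07  2.21  1.27  0.22  1.19] err 0.0 rows>= 33 clr 39
d [-0.0173 -0.0239  0.005 ] rv [-0.0085  0.0154  0.384 ] -> [ 1.56  1.08 -1.41  2.09  0.95  0.67  2.01] err 0.0 rows>= 11 clr 49
```

View pics/s5.png

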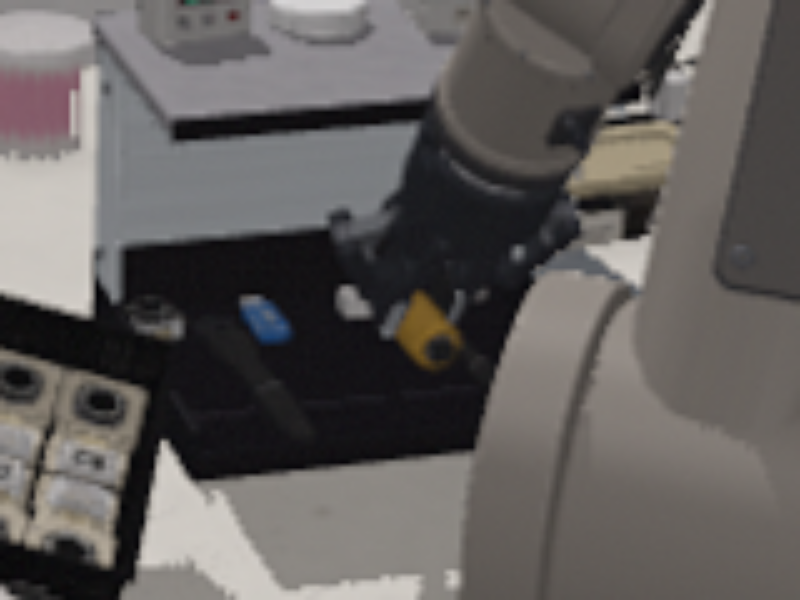

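```bash
for k in 1 2; do python3 -m handwheel '[[[-0.0008,-0.0002,0,0,0.0006,0.0152,0.01],[-0.0008,-0.0002,0,0,0.0006,0.0152,0.01],[-0.0008,-0.0002,0,0,0.0006,0.0152,0.01],[-0.0008,-0.0002,0,0,0.0006,0.0152,0.01],[-0.0008,-0.0002,0,0,0.0006,0.0152,0.01],[-0.0008,-0.0002,0,0,0.0006,0.0152,0.01],[-0.0008,-0.0002,0,0,0.0006,0.0152,0.01],[-0.0008,-0.0002,0,0,0.0006,0.0152,0.01],[-0.0008,-0.0002,0,0,0.0006,0.0152,0.01],[-0.0008,-0.0002,0,0,0.0006,0.0152,0.01]]]'; done
python3 - <<'E'
from p4 import *
P(*T[2:5])
P(*T[3:5])
E
```

```text
clock: 11.15
tcp_pos: [0.5106, -0.2004, 0.1262]
orientation: [-0.029, 2.537, 0.009]
contact_force: [0.4, -0.4, -1.3]
grip_width: 0.0231
clock: 11.98
tcp_pos: [0.5026, -0.2027, 0.1262]
orientation: [-0.221, 2.535, 0.069]
contact_force: [0.1, 0.8, -0.2]
grip_width: 0.0231
clock 11.98 q [ 1.2   0.66 -0.96  2.24  1.77  0.17  0.52] F [ 0.1  0.8 -0.2] grip 0.0231
d [-0.007  -0.0001  0.0004] rv [-0.0017  0.0052  0.1404] -> [ 1.32  0.75 -1.08  2.21  1.28  0.22  1.19] err 0.0 rows>= 6 clr 39
d [-0.0173 -0.0239  0.005 ] rv [-0.0085  0.0154  0.384 ] -> [ 1.56  1.08 -1.4   2.09  0.95  0.66  2.01] err 0.0 rows>= 11 clr 49
d [-0.0169  0.0049 -0.    ] rv [-0.0124  0.0124  0.1745] -> [ 1.57  1.09 -1.41  2.07  0.83  0.74  2.27] err 0.0 rows>= 3 clr 65
clock 11.98 q [ 1.2   0.66 -0.96  2.24  1.77  0.17  0.52] F [ 0.1  0.8 -0.2] grip 0.0231
d [-0.0244 -0.024   0.0054] rv [-0.0102  0.0208  0.5243] -> [ 1.56  1.08 -1.41  2.09  0.95  0.66  2.01] err 0.0 rows>= 24 clr 49
d [-0.0169  0.0049 -0.    ] rv [-0.0124  0.0124  0.1745] -> [ 1.57  1.09 -1.41  2.07  0.83  0.75  2.26] err 0.0 rows>= 3 clr 65
```

```bash
python3 -m handwheel '[[[-0.0012,0,0,-0.0003,0.0009,0.0234,0.01],[-0.0012,0,0,-0.0003,0.0009,0.0234,0.01],[-0.0012,0,0,-0.0003,0.0009,0.0234,0.01],[-0.0012,0,0,-0.0003,0.0009,0.0234,0.01],[-0.0012,0,0,-0.0003,0.0009,0.0234,0.01],[-0.0012,0,0,-0.0003,0.0009,0.0234,0.01],[-0.0015,-0.002,0.0004,-0.0007,0.0013,0.032,0.01],[-0.0015,-0.002,0.0004,-0.0007,0.0013,0.032,0.01],[-0.0015,-0.002,0.0004,-0.0007,0.0013,0.032,0.01],[-0.0015,-0.002,0.0004,-0.0007,0.0013,0.032,0.01]]]'
python3 - <<'E'
from p4 import *
P(*T[3:6])
P(*T[4:6])
E
```

```text
clock: 12.82
tcp_pos: [0.4892, -0.2111, 0.1279]
orientation: [-0.563, 2.501, 0.169]
contact_force: [-0.6, 0.6, -0.6]
grip_width: 0.0229
clock 12.82 q [ 1.46  0.89 -1.24  2.17  1.11  0.39  1.55] F [-0.6  0.6 -0.6] grip 0.0229
d [-0.011  -0.0156  0.0037] rv [-0.0056  0.0101  0.2555] -> [ 1.56  1.08 -1.41  2.09  0.95  0.66  2.01] err 0.0 rows>= 5 clr 49
d [-0.0169  0.0049 -0.    ] rv [-0.0124  0.0124  0.1745] -> [ 1.57  1.09 -1.41  2.07  0.83  0.75  2.26] err 0.0 rows>= 3 clr 65
d [0.   0.   0.16] rv [0. 0. 0.] -> [ 1.63  0.66 -1.41  1.97  0.18  0.83  2.68] err 0.0 rows>= 6 clr 100
clock 12.82 q [ 1.46  0.89 -1.24  2.17  1.11  0.39  1.55] F [-0.6  0.6 -0.6] grip 0.0229
d [-0.0279 -0.0107  0.0037] rv [-0.0172  0.0236  0.43  ] -> [ 1.57  1.09 -1.41  2.07  0.83  0.75  2.26] err 0.0 rows>= 7 clr 65
d [0.   0.   0.16] rv [0. 0. 0.] -> [ 1.63  0.66 -1.41  1.97  0.18  0.83  2.68] err 0.0 rows>= 6 clr 100
```

```bash
python3 -m handwheel '[[[-0.0028,-0.0011,0.0004,-0.0017,0.0024,0.043,0.01],[-0.0028,-0.0011,0.0004,-0.0017,0.0024,0.043,0.01],[-0.0028,-0.0011,0.0004,-0.0017,0.0024,0.043,0.01],[-0.0028,-0.0011,0.0004,-0.0017,0.0024,0.043,0.01],[-0.0028,-0.0011,0.0004,-0.0017,0.0024,0.043,0.01],[-0.0028,-0.0011,0.0004,-0.0017,0.0024,0.043,0.01],[-0.0028,-0.0011,0.0004,-0.0017,0.0024,0.043,0.01],[-0.0028,-0.0011,0.0004,-0.0017,0.0024,0.043,0.01],[-0.0028,-0.0011,0.0004,-0.0017,0.0024,0.043,0.01],[-0.0028,-0.0011,0.0004,-0.0017,0.0024,0.043,0.01]]]'
python3 - <<'E'
from p4 import *
import cv2
P(*T[5:8])
p,d=r.grab_frame("top"); cv2.imwrite("pics/t6.png",cv2.resize(p[200:320,340:500,::-1],(800,600)))
p,d=r.grab_frame("scene"); cv2.imwrite("pics/s6.png",cv2.resize(p[210:330,320:480,::-1],(800,600)))
E
```

```text
clock: 13.65
tcp_pos: [0.4612, -0.2221, 0.1317]
orientation: [-1.107, 2.372, 0.318]
contact_force: [-0.4, -0.2, -0.9]
grip_width: 0.0232
clock 13.65 q [ 1.56  1.06 -1.39  2.07  0.79  0.72  2.29] F [-0.4 -0.2 -0.9] grip 0.0232
d [1.000e-04 3.000e-04 1.599e-01] rv [-0.0001 -0.0002 -0.0004] -> [ 1.63  0.65 -1.4   1.97  0.17  0.83  2.69] err 0.0 rows>= 6 clr 100
d [0.051  0.2162 0.005 ] rv [ 0.0607 -0.0629 -0.2093] -> [ 1.27  0.39 -1.36  2.17 -0.04  0.37  2.3 ] err 0.0 rows>= 6 clr 101
d [ 0.0312  0.2691 -0.024 ] rv [ 0.      0.     -0.1187] -> [-0.16  0.26 -0.45  2.13  0.74  0.18  0.87] err 0.1 rows>= 50 clr 304
```

View pics/s6.png

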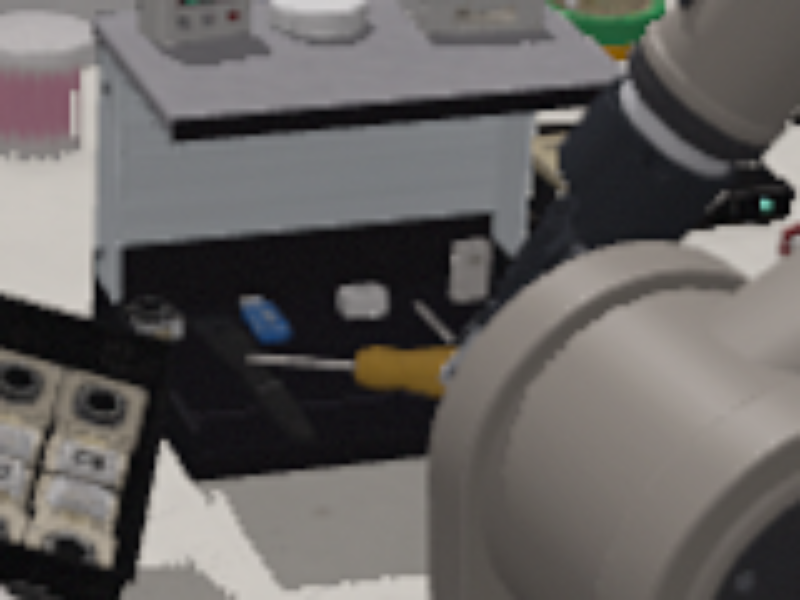

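View pics/t6.png

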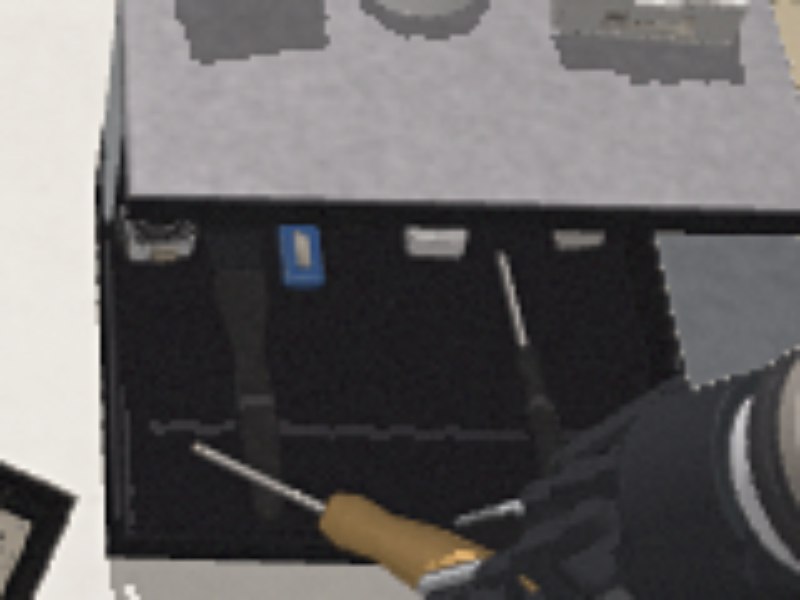

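```bash
python3 -m handwheel '[[[-0.001,0,0.016,0,0,0,0.01],[-0.001,0,0.016,0,0,0,0.01],[-0.001,0,0.016,0,0,0,0.01],[0,0,0.016,0,0,0,0.01],[0,0,0.016,0,0,0,0.01],[0,0,0.016,0,0,0,0.01],[0,0,0.016,0,0,0,0.01],[0,0,0.016,0,0,0,0.01],[0,0,0.016,0,0,0,0.01],[0,0,0.016,0,0,0,0.01]]]'
python3 - <<'E'
from p4 import *
P(*T[6:9])
# alternatives for carry and rest
for x in(.5,.52,.545):
  for y in(31,38,50):
    print(x,y); P((tc((x,.05,.24),y,37),y,37),*T[7:9])
E
```

```text
clock: 14.58
tcp_pos: [0.4583, -0.2213, 0.2924]
orientation: [-1.104, 2.374, 0.316]
contact_force: [-0.4, 0.4, -1.1]
grip_width: 0.0231
clock 14.58 q [ 1.64  0.65 -1.4   1.97  0.16  0.83  2.7 ] F [-0.4  0.4 -1.1] grip 0.0231
d [0.054  0.2157 0.0042] rv [ 0.0615 -0.0639 -0.2071] -> [ 1.27  0.39 -1.36  2.17 -0.05  0.37  2.31] err 0.0 rows>= 6 clr 101
d [ 0.0312  0.2691 -0.024 ] rv [ 0.      0.     -0.1187] -> [-0.16  0.25 -0.45  2.13  0.73  0.18  0.87] err 0.2 rows>= 50 clr 304
d [ 0.   -0.   -0.17] rv [-0. -0. -0.] -> [ 0.07  0.68 -0.77  2.2   2.19  0.46 -0.41] err 0.0 rows>= 25 clr 270
0.5 31
clock 14.58 q [ 1.64  0.65 -1.4   1.97  0.16  0.83  2.7 ] F [-0.4  0.4 -1.1] grip 0.0231
d [0.0061 0.2499 0.0042] rv [ 0.0576 -0.0677 -0.3292] -> [ 1.34  0.15 -1.4   2.29 -0.57  0.3   2.6 ] err 0.0 rows>= 8 clr 146
d [ 0.0791  0.2349 -0.024 ] rv [0.     0.     0.0035] -> [-1.06  0.24  0.58  2.18 -0.94  0.17  2.46] err 0.3 rows>= 57 clr 304
d [ 0.    0.   -0.17] rv [ 0.  0. -0.] -> [-0.86  0.43  0.4   2.1  -1.26  0.18  2.78] err 108.7 rows>= 27 clr 270
0.5 38
clock 14.58 q [ 1.64  0.65 -1.4   1.9
[... 2993 characters left out ...]
312  0.2391 -0.024 ] rv [ 0.      0.     -0.1187] -> [-0.16  0.25 -0.45  2.13  0.73  0.18  0.87] err 0.2 rows>= 50 clr 304
d [ 0.   -0.   -0.17] rv [-0. -0. -0.] -> [ 0.07  0.68 -0.76  2.2   2.2   0.46 -0.42] err 0.0 rows>= 25 clr 270
0.545 50
clock 14.58 q [ 1.64  0.65 -1.4   1.97  0.16  0.83  2.7 ] F [-0.4  0.4 -1.1] grip 0.0231
d [0.06   0.2395 0.0042] rv [ 0.0677 -0.0571  0.0022] -> [ 1.22  0.48 -1.37  2.11  0.    0.47  2.43] err 0.0 rows>= 7 clr 111
d [ 0.0252  0.2453 -0.024 ] rv [ 0.     -0.     -0.3281] -> [-0.18  0.25 -0.43  2.13  0.71  0.18  0.89] err 1.4 rows>= 54 clr 304
d [ 0.   -0.   -0.17] rv [-0. -0. -0.] -> [ 0.07  0.68 -0.77  2.2   2.19  0.47 -0.41] err 0.0 rows>= 26 clr 270
```

```bash
python3 - <<'E'
from h import *
d=np.load("pics/top0.npy"); v,u=np.nonzero(d>0); X=p2w(u,v,d[v,u],"top")
g=X[(X[:,0]>.45)&(X[:,0]<.85)&(X[:,1]>-.1)&(X[:,1]<.5)]
print("rows x, cols y from .475 step .05: zmax cm")
for x in np.arange(.45,.85,.04):
    print(round(x,2),[int(100*max([0,*g[(g[:,0]>=x)&(g[:,0]<x+.04)&(g[:,1]>=y)&(g[:,1]<y+.05),2]])) for y in np.arange(.45,-.11,-.05)])
E
python3 - <<'E'
from p4 import *
for x in(.57,.59):
  for y in(25,38):
    for z0 in (.2,.24):
      print(x,y,z0); P((tc((x,.05,z0),y,37),y,37),(tc((.59,.285,.19),31.2,37),31.2,37),T[8])
E
```

```text
rows x, cols y from .475 step .05: zmax cm
0.45 [0, 1, 0, 0, 0, 0, 10, 8, 7, 6, 9, 0]
0.49 [0, 0, 0, 0, 1, 0, 12, 9, 8, 8, 11, 10]
0.53 [0, 0, 0, 0, 4, 4, 12, 13, 13, 12, 11, 3]
0.57 [0, 0, 0, 4, 3, 0, 0, 14, 14, 0, 0, 19]
0.61 [1, 1, 1, 3, 4, 0, 2, 0, 0, 0, 0, 19]
0.65 [1, 2, 1, 0, 0, 1, 2, 2, 0, 0, 0, 19]
0.69 [0, 12, 12, 0, 0, 0, 2, 2, 0, 0, 0, 18]
0.73 [0, 12, 12, 0, 0, 0, 0, 3, 26, 1, 4, 18]
0.77 [0, 15, 15, 10, 7, 7, 7, 27, 27, 1, 4, 0]
0.81 [11, 16, 16, 16, 27, 27, 27, 27, 1, 1, 20, 0]
0.57 25 0.2
clock 14.58 q [ 1.64  0.65 -1.4   1.97  0.16  0.83  2.7 ] F [-0.4  0.4 -1.1] grip 0.0231
d [ 0.0741  0.2537 -0.0358] rv [ 0.0542 -0.0709 -0.4339] -> [ 0.94  0.36 -1.15  2.23  0.73  0.18  1.24] err 19.9 rows>= 71 clr 91
d [ 0.0221  0.2311 -0.0103] rv [-1.000e-04  7.000e-04  1.084e-01] -> [ 0.12  0.38 -0.78  2.11  1.26  0.27  0.42] err 0.0 rows>= 12 clr 295
d [-0.011 -0.    -0.144] rv [-0. -0. -0.] -> [ 0.13  0.72 -0.85  2.19  2.14  0.51 -0.33] err 0.0 rows>= 11 clr 270
0.57 25 0.24
clock 14.58 q [ 1.64  0.65 -1.4   1.97  0.16  0.83  2.7 ] F [-0.4  0.4 -1.1] grip 0.0231
d [0.0741 0.253
[... 2494 characters left out ...]
1 -0.01  ] rv [ 0.      0.     -0.1187] -> [-0.02  0.34 -0.61  2.12  1.16  0.21  0.48] err 0.4 rows>= 49 clr 295
d [-0.011 -0.    -0.144] rv [-0. -0. -0.] -> [ 0.07  0.68 -0.77  2.2   2.19  0.47 -0.41] err 0.0 rows>= 16 clr 270
0.59 38 0.24
clock 14.58 q [ 1.64  0.65 -1.4   1.97  0.16  0.83  2.7 ] F [-0.4  0.4 -1.1] grip 0.0231
d [0.099  0.2457 0.0042] rv [ 0.0615 -0.0639 -0.2071] -> [ 1.04  0.41 -1.21  2.09  0.05  0.35  2.16] err 0.0 rows>= 8 clr 103
d [-0.0028  0.2391 -0.05  ] rv [ 0.      0.     -0.1187] -> [-0.09  0.33 -0.53  2.12  1.1   0.18  0.53] err 0.2 rows>= 49 clr 295
d [-0.011 -0.    -0.144] rv [-0. -0. -0.] -> [ 0.08  0.69 -0.78  2.2   2.19  0.47 -0.4 ] err 0.0 rows>= 17 clr 270
```

```bash
python3 -m handwheel '[[[0.0053,0.0169,0.0003,0.0036,-0.0047,-0.0289,0.01],[0.0053,0.0169,0.0003,0.0036,-0.0047,-0.0289,0.01],[0.0053,0.0169,0.0003,0.0036,-0.0047,-0.0289,0.01],[0.0053,0.0169,0.0003,0.0036,-0.0047,-0.0289,0.01],[0.0053,0.0169,0.0003,0.0036,-0.0047,-0.0289,0.01],[0.0053,0.0169,0.0003,0.0036,-0.0047,-0.0289,0.01],[0.0053,0.0169,0.0003,0.0036,-0.0047,-0.0289,0.01],[0.0053,0.0169,0.0003,0.0036,-0.0047,-0.0289,0.01],[0.0053,0.0169,0.0003,0.0036,-0.0047,-0.0289,0.01],[0.0053,0.0169,0.0003,0.0036,-0.0047,-0.0289,0.01]]]'
cat > pt.py <<'E'
from p4 import *
def two(h1,y1,h2,y2,t=37): P((tc(h1,y1,t),y1,t),(tc(h2,y2,t),y2,t))
E
python3 - <<'E'
from pt import *
P((tc((.576,.05,.24),25,37),25,37),(tc((.59,.285,.19),31.2,37),31.2,37),T[8])
P((tc((.58,.285,.19),31.2,37),31.2,37),T[8])
E
```

```text
clock: 15.42
tcp_pos: [0.5113, -0.0515, 0.2946]
orientation: [-0.728, 2.433, 0.227]
contact_force: [-0.8, 0.6, -1.3]
grip_width: 0.0231
clock 15.42 q [ 1.33  0.38 -1.33  2.15 -0.01  0.39  2.27] F [-0.8  0.6 -1.3] grip 0.0231
d [0.0271 0.084  0.002 ] rv [ 0.0174 -0.0232 -0.1437] -> [ 0.9   0.24 -1.06  2.18 -0.    0.23  1.92] err 0.0 rows>= 5 clr 113
d [ 0.0161  0.231  -0.05  ] rv [0.     0.     0.1082] -> [-0.09  0.33 -0.53  2.12  1.1   0.18  0.53] err 0.0 rows>= 45 clr 295
d [-0.011 -0.    -0.144] rv [-0. -0. -0.] -> [ 0.08  0.69 -0.78  2.2   2.19  0.47 -0.4 ] err 0.0 rows>= 17 clr 270
clock 15.42 q [ 1.33  0.38 -1.33  2.15 -0.01  0.39  2.27] F [-0.8  0.6 -1.3] grip 0.0231
d [ 0.0332  0.315  -0.048 ] rv [ 0.0186 -0.0223 -0.0355] -> [-0.05  0.32 -0.58  2.14  1.17  0.19  0.45] err 2.5 rows>= 53 clr 297
d [-0.001 -0.    -0.144] rv [-0. -0. -0.] -> [ 0.07  0.68 -0.76  2.2   2.2   0.46 -0.42] err 0.0 rows>= 16 clr 270
```

Next the rest of this leg: 5 rows, then the start of the slow one.

```bash
python3 -m handwheel '[[[0.0055,0.0168,0.0004,0.0035,-0.0046,-0.0287,0.01],[0.0055,0.0168,0.0004,0.0035,-0.0046,-0.0287,0.01],[0.0055,0.0168,0.0004,0.0035,-0.0046,-0.0287,0.01],[0.0055,0.0168,0.0004,0.0035,-0.0046,-0.0287,0.01],[0.0055,0.0168,0.0004,0.0035,-0.0046,-0.0287,0.01]]]'
python3 - <<'E'
from trace import *
from p4 import tc
trace(tc((.59,.285,.19),31.2,37),31.2,37,n=40,show=2)
E
```

```text
clock: 15.83
tcp_pos: [0.5387, 0.0325, 0.2968]
orientation: [-0.542, 2.445, 0.182]
contact_force: [0.6, -0.5, -0.7]
grip_width: 0.0234
15.83 d [ 0.0158  0.231  -0.0502] rv [-0.0007 -0.      0.1079] q [ 0.9   0.24 -1.06  2.18 -0.    0.23  1.93] F [ 0.6 -0.5 -0.7]
0.05 [ 0.84  0.23 -1.03  2.18  0.01  0.22  1.89] 0.03
0.1 [ 0.78  0.23 -0.99  2.18  0.03  0.21  1.86] 0.03
0.15 [ 0.71  0.23 -0.94  2.19  0.05  0.19  1.82] 0.03
0.2 [ 0.64  0.22 -0.9   2.19  0.07  0.18  1.78] 0.03
0.25 [ 0.57  0.22 -0.85  2.19  0.09  0.17  1.74] 0.04
0.3 [ 0.56  0.24 -0.88  2.19  0.25  0.17  1.57] 0.04
0.35 [ 0.55  0.25 -0.89  2.19  0.4   0.17  1.41] 0.07
0.4 [ 0.52  0.26 -0.89  2.18  0.51  0.17  1.29] 0.06
0.45 [ 0.48  0.27 -0.87  2.18  0.6   0.17  1.18] 0.05
0.5 [ 0.43  0.27 -0.85  2.18  0.68  0.17  1.09] 0.04
0.55 [ 0.37  0.27 -0.81  2.17  0.72  0.17  1.03] 0.04
0.6 [ 0.32  0.28 -0.78  2.17  0.79  0.17  0.95] 0.04
0.65 [ 0.26  0.28 -0.75  2.17  0.84  0.17  0.89] 0.03
0.7 [ 0.21  0.29 -0.71  2.16  0.89  0.17  0.82] 0.03
0.75 [ 0.15  0.29 -0.68  2.16  0.93  0.17  0.77] 0.03
0.8 [ 0.1   0.3  -0.64  2.15  0.97  0.17  0.72] 0.03
0.85 [ 0.04  0.3  -0.61  2.15  1.    0.17  0.67] 0.03
0.9 [-0.01  0.31 -0.57  2.14  1.04  0.17  0.62] 0.02
0.95 [-0.05  0.32 -0.55  2.13  1.07  0.17  0.57] 0.02
1.0 [-0.09  0.32 -0.52  2.12  1.1   0.18  0.53] 0.02
```

```bash
python3 -m handwheel '[[[0.0005,0.0092,-0.002,0,0,0.0043,0.01],[0.0005,0.0092,-0.002,0,0,0.0043,0.01],[0.0005,0.0092,-0.002,0,0,0.0043,0.01],[0.0005,0.0092,-0.002,0,0,0.0043,0.01],[0.0005,0.0092,-0.002,0,0,0.0043,0.01],[0.0005,0.0078,-0.0016,0,0,0.0036,0.01],[0.0005,0.0078,-0.0016,0,0,0.0036,0.01],[0.0005,0.0078,-0.0016,0,0,0.0036,0.01],[0.0005,0.0078,-0.0016,0,0,0.0036,0.01],[0.0005,0.0078,-0.0016,0,0,0.0036,0.01]]]'
python3 -m handwheel '[[[0.0005,0.0078,-0.0016,0,0,0.0036,0.01],[0.0005,0.0078,-0.0016,0,0,0.0036,0.01],[0.0005,0.0078,-0.0016,0,0,0.0036,0.01],[0.0005,0.0078,-0.0016,0,0,0.0036,0.01],[0.0005,0.0078,-0.0016,0,0,0.0036,0.01],[0.0005,0.0078,-0.0016,0,0,0.0036,0.01],[0.0005,0.0078,-0.0016,0,0,0.0036,0.01],[0.0005,0.0078,-0.0016,0,0,0.0036,0.01],[0.0005,0.0078,-0.0016,0,0,0.0036,0.01],[0.0005,0.0078,-0.0016,0,0,0.0036,0.01]]]'
python3 - <<'E'
from p4 import *
P((tc((.59,.285,.19),31.2,37),31.2,37),T[8])
E
```

```text
clock: 16.67
tcp_pos: [0.5435, 0.1175, 0.2786]
orientation: [-0.594, 2.436, 0.2]
contact_force: [-0.6, 0.0, -0.9]
grip_width: 0.0229
clock: 17.5
tcp_pos: [0.5485, 0.1953, 0.2625]
orientation: [-0.638, 2.427, 0.215]
contact_force: [0.2, -0.5, 0.1]
grip_width: 0.0231
clock 17.5 q [ 0.21  0.28 -0.72  2.16  0.87  0.17  0.84] F [ 0.2 -0.5  0.1] grip 0.0231
d [ 0.006   0.0682 -0.0159] rv [-0.0007 -0.0011  0.0299] -> [-0.1   0.32 -0.52  2.12  1.1   0.18  0.54] err 0.0 rows>= 3 clr 295
d [-0.011 -0.    -0.144] rv [-0.  0. -0.] -> [ 0.08  0.68 -0.77  2.2   2.19  0.47 -0.41] err 0.0 rows>= 17 clr 270
```

```bash
python3 -m handwheel '[[[0.0007,0.0085,-0.002,0,0,0.0037,0.01],[0.0007,0.0085,-0.002,0,0,0.0037,0.01],[0.0007,0.0085,-0.002,0,0,0.0037,0.01],[0.0007,0.0085,-0.002,0,0,0.0037,0.01],[0.0007,0.0085,-0.002,0,0,0.0037,0.01],[0.0007,0.0085,-0.002,0,0,0.0037,0.01],[0.0007,0.0085,-0.002,0,0,0.0037,0.01],[0.0007,0.0085,-0.002,0,0,0.0037,0.01],[0,0,0,0,0,0,0.01]]]'
python3 - <<'E'
from p4 import *
P(T[8])
import cv2
for c in("top","scene"):
    p,d=r.grab_frame(c); np.save(f"pics/{c}7.npy",d); cv2.imwrite(f"pics/{c}7raw.png",p[:,:,::-1])
    q=p[200:380,110:350] if c=="top" else p[200:380,130:370]
    cv2.imwrite(f"pics/{c}7.png",cv2.resize(q[:,:,::-1],(800,600)))
E
```

```text
clock: 18.25
tcp_pos: [0.5536, 0.2649, 0.2465]
orientation: [-0.678, 2.418, 0.229]
contact_force: [-0.7, 0.7, -0.2]
grip_width: 0.0227
clock 18.25 q [-0.09  0.33 -0.53  2.12  1.1   0.18  0.53] F [-0.7  0.7 -0.2] grip 0.0227
d [-0.0101 -0.0014 -0.1439] rv [-0.0017 -0.0013 -0.0027] -> [ 0.08  0.69 -0.78  2.2   2.19  0.47 -0.4 ] err 0.0 rows>= 17 clr 270
```

View pics/top7.png

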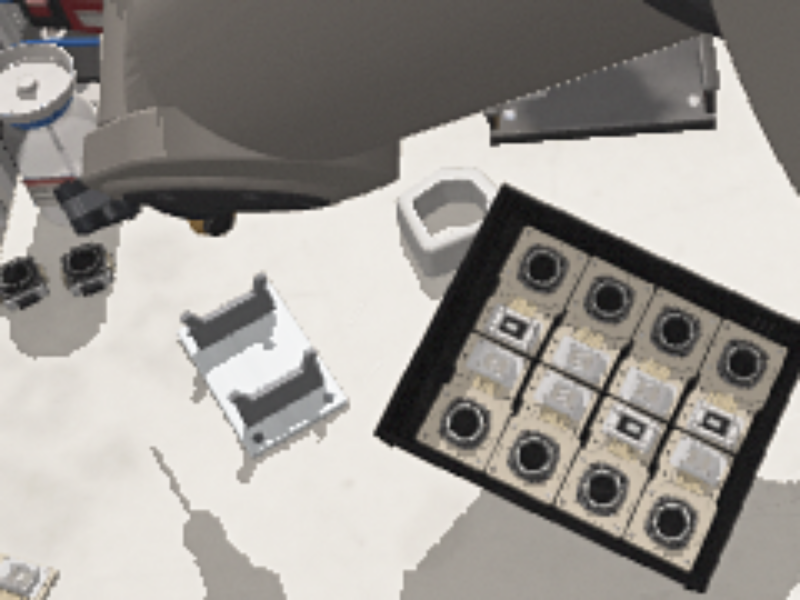

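View pics/scene7.png

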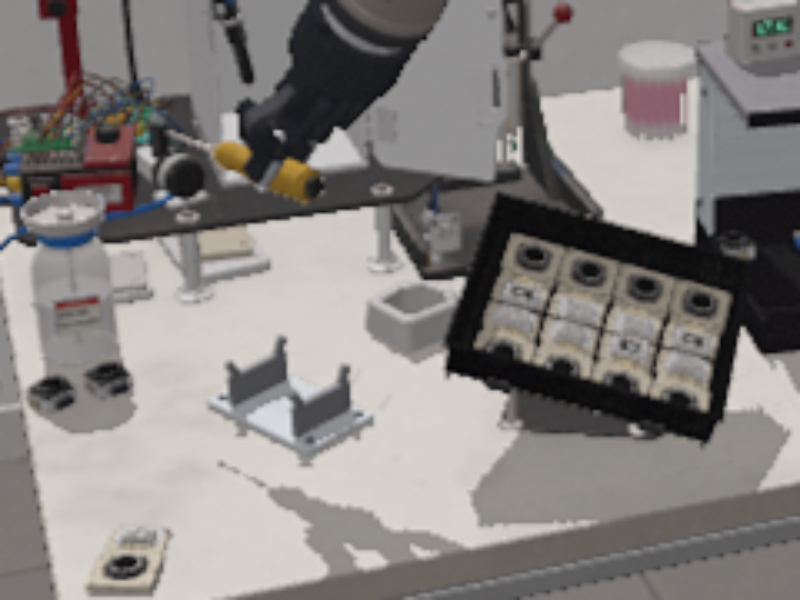

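Run:
```python
from h import *
o=r.get_obs(); R=Ro.from_rotvec(o["orientation"]).as_matrix(); p=o["tcp_pos"]
zt=R[:,2]; print("yaw/tilt",np.degrees(np.arctan2(zt[1],zt[0])),np.degrees(np.arccos(-zt[2])))
# handle in tool frame at grasp: 
Rg=Ro.from_rotvec([.163,2.491,-.056]).as_matrix(); hl=Rg.T@(np.array([.592,-.2067,.016])-[.5505,-.2017,.0726]); al=Rg.T@[np.cos(np.radians(-7.5)),np.sin(np.radians(-7.5)),0]
print("hl",hl.round(4)); h=p+R@hl; a=R@al; print("handle",h.round(4),"axis",a.round(3))
print(w2p([h+a*.110,h+a*.048,h-a*.047,h],"scene").round(1))
f=240/180
for n,(u,v) in dict(fl=(229,366),fr=(283,339),nl=(293,397),nr=(346,368)).items(): print(n,ray(130+u*.3-.35,200+v*.3-.35,.043,"scene").round(4))
f=.3
for n,(u,v) in dict(fl=(187,322),fr=(261,278),nl=(238,400),nr=(312,352)).items(): print("top",n,ray(110+u*.3-.35,200+v*.3-.35,.043,"top").round(4))
d=np.load("pics/scene7.npy")
x=r.masks_of("torque_driver","scene"); print([(m["p"],m["at"]) for m in x])
im=cv2.imread("pics/scene7raw.png")[:,:,::-1]; hsv=cv2.cvtColor(np.ascontiguousarray(im),cv2.COLOR_RGB2HSV)
am=cv2.inRange(hsv,(15,130,80),(30,255,255))>0; am[:235]=0; am[265:]=0; am[:,:185]=0; am[:,230:]=0
v,u=np.nonzero(am&(d>0)); X=p2w(u,v,d[v,u],"scene"); Y=(X-h); print(len(X),"along",np.percentile(Y@a,[1,99]).round(4),"z",np.percentile(Y[:,2],[2,50,98]).round(4),"lat",np.percentile(Y@np.cross([0,0,1],a),[2,50,98]).round(4))
```

```text
yaw/tilt 31.267384712358076 36.937150225478014
hl [0.0007 0.0005 0.0704]
handle [0.5894 0.2851 0.1898] axis [ 0.855  0.518 -0.001]
[[180.3 239.2]
 [197.4 245.6]
 [225.2 255.9]
 [211.2 250.7]]
fl [0.5865 0.326  0.043 ]
fr [0.6136 0.2814 0.043 ]
nl [0.5275 0.2916 0.043 ]
nr [0.5554 0.2474 0.043 ]
top fl [0.5906 0.3224 0.043 ]
top fr [0.6191 0.2799 0.043 ]
top nl [0.5328 0.2863 0.043 ]
top nr [0.5619 0.2448 0.043 ]
[(0.74, [214.5, 254.6])]
170 along [-0.043   0.0471] z [-0.0072  0.006   0.0172] lat [-0.0038  0.0092  0.0227]
```

Run:
```python
from h import *
def pts(cx,cy,yaw):
    c,s=np.cos(np.radians(yaw)),np.sin(np.radians(yaw)); M=np.array([[c,-s,0],[s,c,0],[0,0,1]])
    L=[]
    b=[(55,33,6),(55,-33,6),(-55,-33,6),(-55,33,6),(55,33,6)]; L.append(b)
    for x in(-37,-31,31,37): L.append([(x,-27,6),(x,-27,43),(x,-16.5,30),(x,16.5,30),(x,27,43),(x,27,6)])
    return [np.array(l)/1000@M.T+[cx,cy,0] for l in L]
out=[]
for c,(u0,v0) in dict(top=(150,275),scene=(180,285)).items():
    im=cv2.imread(f"pics/{c}7raw.png"); s=8
    crop=cv2.resize(im[v0:v0+72,u0:u0+ (75 if c=='top' else 75)],None,fx=s,fy=s,interpolation=cv2.INTER_CUBIC)
    for l in pts(.578,.2847,31.2):
        q=((w2p(l,c)-[u0-.5,v0-.5])*s).astype(np.int32); cv2.polylines(crop,[q],False,(0,0,255),1)
    cv2.imwrite(f"pics/ov_{c}.png",crop)
```

```text
(no output)
```

View pics/ov_top.png

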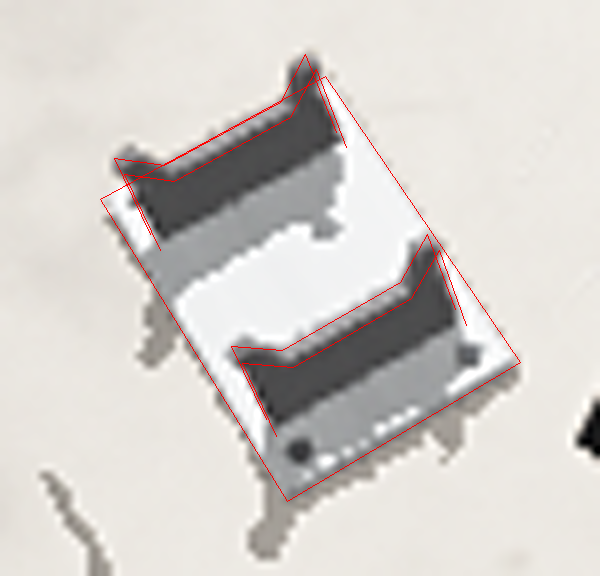

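View pics/ov_scene.png

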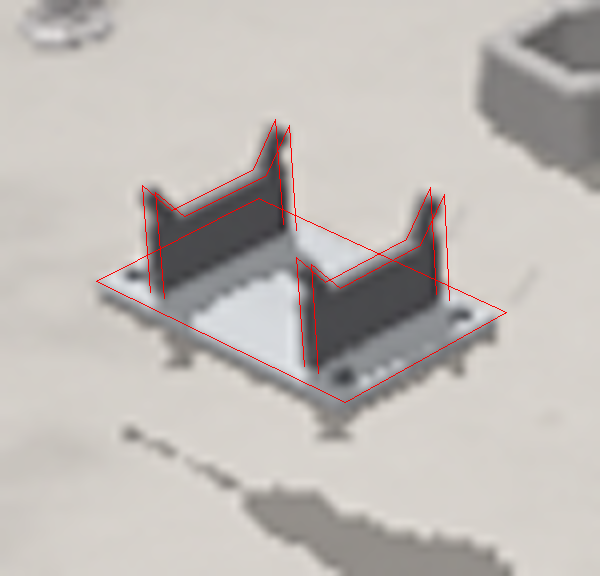

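```bash
cat > tgt.py <<'E'
from plan import *
hl=np.array([.0007,.0005,.0704])
Rg=Ro.from_rotvec([.163,2.491,-.056]).as_matrix(); al=Rg.T@[np.cos(np.radians(-7.5)),np.sin(np.radians(-7.5)),0]
def hstat():
    o=r.get_obs(); R=Ro.from_rotvec(o["orientation"]).as_matrix(); a=R@al
    print("handle",(o["tcp_pos"]+R@hl).round(4),"yaw",np.degrees(np.arctan2(a[1],a[0])).round(2),"pitch",np.degrees(np.arcsin(a[2])).round(2),"F",o["contact_force"].round(1))
def HT(h,y,t=37): return (np.array(h)-Rt(y,t)@hl,y,t)
E
python3 - <<'E'
from tgt import *
hstat(); P(HT((.577,.284,.07),31),HT((.577,.284,.045),31))
E
```

```text
handle [0.5897 0.2845 0.1899] yaw 31.17 pitch -0.09 F [-0.   0.2 -1. ]
clock 18.4 q [-0.09  0.32 -0.53  2.12  1.1   0.18  0.54] F [-0.   0.2 -1. ] grip 0.023
d [-0.0128 -0.0004 -0.1199] rv [ 0.0003 -0.0012 -0.0028] -> [ 0.06  0.62 -0.76  2.2   2.12  0.42 -0.37] err 0.0 rows>= 15 clr 272
d [-0.    -0.    -0.025] rv [-0.  0. -0.] -> [ 0.08  0.69 -0.78  2.2   2.19  0.48 -0.41] err 0.0 rows>= 1 clr 269
```

```bash
python3 -m handwheel '[[[-0.0008,0,-0.007,0,0,-0.0002,0.01],[-0.0008,0,-0.007,0,0,-0.0002,0.01],[-0.0008,0,-0.007,0,0,-0.0002,0.01],[-0.0008,0,-0.007,0,0,-0.0002,0.01],[-0.0008,0,-0.007,0,0,-0.0002,0.01],[-0.0008,0,-0.007,0,0,-0.0002,0.01],[-0.0008,0,-0.007,0,0,-0.0002,0.01],[-0.0008,0,-0.007,0,0,-0.0002,0.01],[-0.0008,0,-0.007,0,0,-0.0002,0.01],[-0.0008,0,-0.007,0,0,-0.0002,0.01]]]'
python3 -m handwheel '[[[-0.0008,0,-0.008,0,0,-0.0002,0.01],[-0.0008,0,-0.008,0,0,-0.0002,0.01],[-0.0008,0,-0.008,0,0,-0.0002,0.01],[-0.0008,0,-0.008,0,0,-0.0002,0.01],[-0.0008,0,-0.008,0,0,-0.0002,0.01],[-0.0008,0,-0.008,0,0,-0.0002,0.01],[0,0,0,0,0,0,0.01]]]'
python3 - <<'E'
from tgt import *
import cv2
hstat(); P(HT((.577,.284,.045),31))
for c in("top","scene"):
    p,d=r.grab_frame(c); cv2.imwrite(f"pics/{c}8raw.png",p[:,:,::-1])
    q=p[230:350,130:290] if c=="top" else p[250:355,160:300]
    cv2.imwrite(f"pics/{c}8.png",cv2.resize(q[:,:,::-1],(800,600)))
E
```

```text
clock: 19.23
tcp_pos: [0.5467, 0.2618, 0.1767]
orientation: [-0.67, 2.419, 0.225]
contact_force: [-0.1, -0.1, -0.6]
grip_width: 0.0233
clock: 19.82
tcp_pos: [0.5413, 0.2612, 0.1273]
orientation: [-0.669, 2.423, 0.224]
contact_force: [-1.3, -0.2, -1.1]
grip_width: 0.023
handle [0.5767 0.2831 0.0705] yaw 30.89 pitch -0.21 F [-1.3 -0.2 -1.1]
clock 19.82 q [ 0.06  0.61 -0.75  2.2   2.11  0.41 -0.37] F [-1.3 -0.2 -1.1] grip 0.023
d [ 0.0002  0.0008 -0.0256] rv [ 0.0005 -0.0036  0.002 ] -> [ 0.08  0.69 -0.78  2.2   2.19  0.48 -0.41] err 0.0 rows>= 1 clr 269
```

View pics/top8.png

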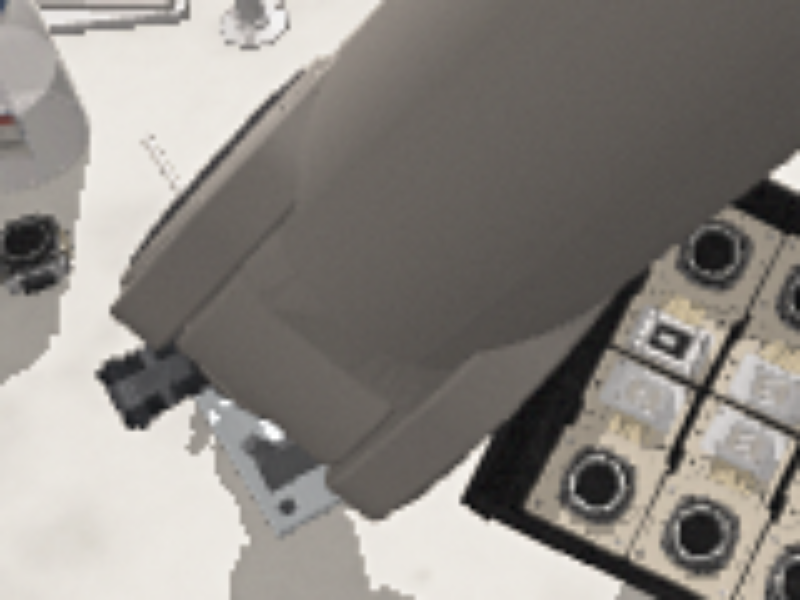

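View pics/scene8.png

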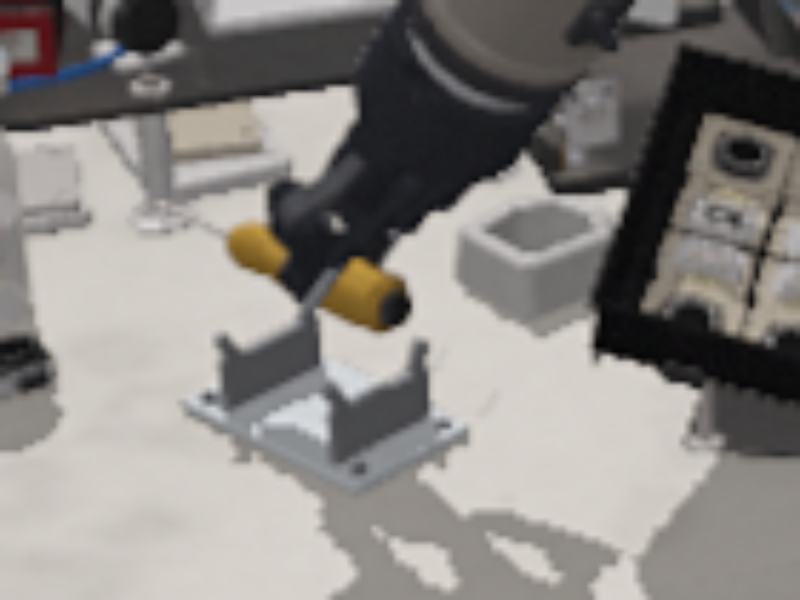

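```bash
python3 -m handwheel '[[[0,0.0002,-0.004,0,-0.0007,0.0004,0.01],[0,0.0002,-0.004,0,-0.0007,0.0004,0.01],[0,0.0002,-0.004,0,-0.0007,0.0004,0.01],[0,0.0002,-0.004,0,-0.0007,0.0004,0.01],[0,0,-0.004,0,-0.0007,0.0004,0.01],[0,0,-0.002,0,0,0,0.01],[0,0,-0.001,0,0,0,0.01],[0,0,0,0,0,0,0.01]]]'
python3 - <<'E'
from tgt import *
import cv2
hstat()
p,d=r.grab_frame("scene"); cv2.imwrite("pics/s9.png",cv2.resize(p[265:340,180:280,::-1],(800,600),interpolation=cv2.INTER_CUBIC))
E
```

```text
clock: 20.58
tcp_pos: [0.5416, 0.2635, 0.1054]
orientation: [-0.673, 2.416, 0.224]
contact_force: [0.1, -0.3, -0.7]
grip_width: 0.0229
handle [0.5773 0.2855 0.0489] yaw 31.1 pitch 0.09 F [ 0.1 -0.3 -0.7]
```

View pics/s9.png

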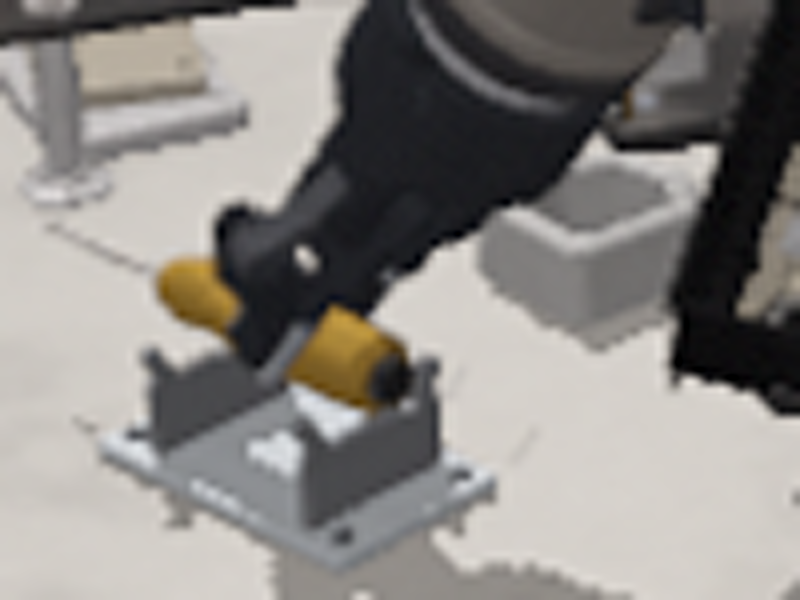

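```bash
python3 -m handwheel '[[[0,-0.0005,-0.002,0,0,0,0.01],[0,-0.0005,-0.002,0,0,0,0.01],[0,0,-0.001,0,0,0,0.01],[0,0,0,0,0,0,0.01]]]'
python3 -c "
from tgt import *
hstat()"
```

```text
clock: 20.97
tcp_pos: [0.5417, 0.2624, 0.1006]
orientation: [-0.673, 2.416, 0.224]
contact_force: [-0.1, 0.1, -0.6]
grip_width: 0.0234
handle [0.5774 0.2844 0.044 ] yaw 31.1 pitch 0.1 F [-0.1  0.1 -0.6]
```

```bash
python3 -m handwheel '[[[0,0,-0.001,0,0,0,0.01],[0,0,0,0,0,0,0.01]]]'
python3 -c "
from tgt import *
hstat()"
```

```text
clock: 21.13
tcp_pos: [0.5418, 0.2625, 0.0997]
orientation: [-0.673, 2.416, 0.224]
contact_force: [0.2, 0.4, -1.4]
grip_width: 0.0234
handle [0.5775 0.2845 0.0432] yaw 31.11 pitch 0.12 F [ 0.2  0.4 -1.4]
```

```bash
python3 -m handwheel '[[[0,0,-0.001,0,0,0,0.01],[0,0,0,0,0,0,0.01]]]'
python3 -c "
from tgt import *
hstat()"
python3 -m handwheel '[[[0,0,-0.001,0,0,0,0.01],[0,0,0,0,0,0,0.01]]]'
python3 -c "
from tgt import *
hstat()"
```

```text
clock: 21.3
tcp_pos: [0.5418, 0.2626, 0.0994]
orientation: [-0.673, 2.414, 0.223]
contact_force: [-3.0, -2.6, 6.5]
grip_width: 0.0228
handle [0.5776 0.2847 0.043 ] yaw 31.12 pitch 0.19 F [-3.  -2.6  6.5]
clock: 21.47
tcp_pos: [0.5417, 0.2627, 0.0993]
orientation: [-0.673, 2.412, 0.223]
contact_force: [-9.0, -7.4, 18.1]
grip_width: 0.023
handle [0.5776 0.2847 0.0429] yaw 31.13 pitch 0.27 F [-9.  -7.4 18.1]
```

```bash
python3 -m handwheel '[[[0,0,0.0015,0,0,0,0.01],[0,0,0,0,0,0,0.02],[0,0,0,0,0,0,0.026],[0,0,0,0,0,0,0.03],[0,0,0,0,0,0,0.038],[0,0,0,0,0,0,0.045],[0,0,0,0,0,0,0.045],[0,0,0,0,0,0,0.045]]]'
python3 - <<'E'
from tgt import *
import cv2
hstat()
R=Rt(31,37); o=r.get_obs(); p=o["tcp_pos"]
P((p-.03*R[:,2],31,37),(p-.1*R[:,2],31,37))
p,d=r.grab_frame("scene"); cv2.imwrite("pics/s10.png",cv2.resize(p[265:340,180:280,::-1],(800,600),interpolation=cv2.INTER_CUBIC))
E
```

```text
clock: 22.13
tcp_pos: [0.5418, 0.2625, 0.0993]
orientation: [-0.673, 2.416, 0.224]
contact_force: [-0.2, -0.3, -0.4]
grip_width: 0.0447
handle [0.5775 0.2846 0.0427] yaw 31.1 pitch 0.12 F [-0.2 -0.3 -0.4]
clock 22.13 q [ 0.08  0.69 -0.78  2.2   2.21  0.48 -0.42] F [-0.2 -0.3 -0.4] grip 0.0447
d [-0.0155 -0.0093  0.024 ] rv [ 0.0001  0.0029 -0.0017] -> [ 0.09  0.62 -0.79  2.24  2.16  0.44 -0.41] err 0.0 rows>= 1 clr 269
d [-0.0361 -0.0217  0.0559] rv [-0.  0. -0.] -> [ 0.12  0.42 -0.78  2.31  2.04  0.31 -0.37] err 0.0 rows>= 2 clr 269
```

View pics/s10.png

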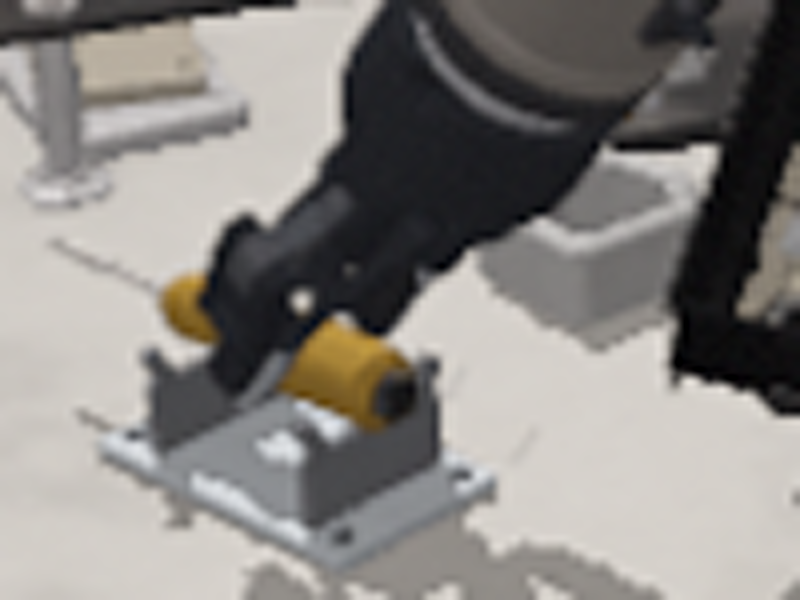

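```bash
python3 -m handwheel '[[[0,0,0.004,0,0,0,0.045],[0,0,0.006,0,0,0,0.045],[0,0,0.006,0,0,0,0.045],[-0.003,-0.002,0.008,0,0,0,0.045],[-0.007,-0.004,0.011,0,0,0,0.045],[-0.007,-0.004,0.011,0,0,0,0.045],[-0.007,-0.004,0.011,0,0,0,0.045],[-0.007,-0.004,0.011,0,0,0,0.045],[-0.007,-0.004,0.011,0,0,0,0.045],[-0.004,-0.002,0.008,0,0,0,0.045]]]'
python3 - <<'E'
from tgt import *
import cv2
hstat()
for c,s in(("top",np.s_[240:360,120:280]),("scene",np.s_[265:340,180:280])):
    p,d=r.grab_frame(c); cv2.imwrite(f"pics/{c}11raw.png",p[:,:,::-1]); cv2.imwrite(f"pics/{c}11.png",cv2.resize(p[s][:,:,::-1],(800,600),interpolation=cv2.INTER_CUBIC))
E
```

```text
clock: 23.02
tcp_pos: [0.4989, 0.2382, 0.188]
orientation: [-0.673, 2.414, 0.223]
contact_force: [-0.5, 0.3, -0.3]
grip_width: 0.0451
handle [0.5347 0.2603 0.1315] yaw 31.13 pitch 0.19 F [-0.5  0.3 -0.3]
```

View pics/scene11.png

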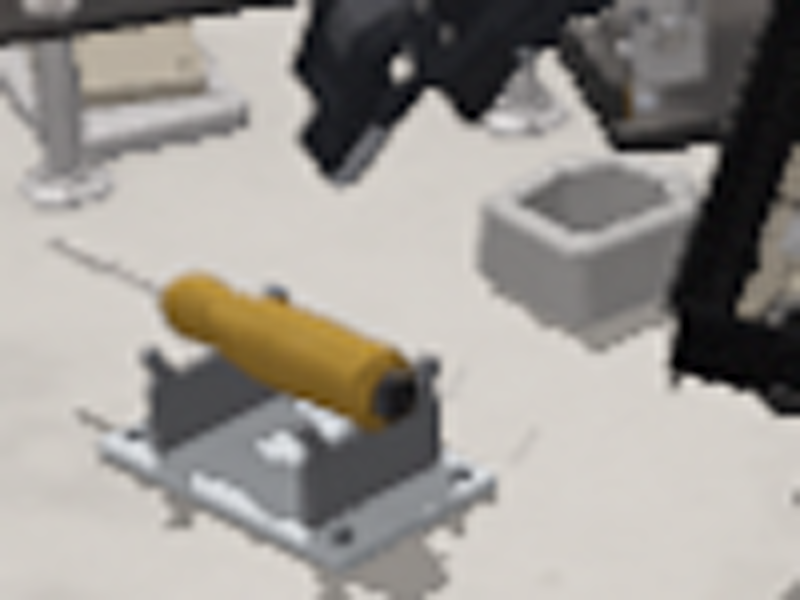

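View pics/top11.png

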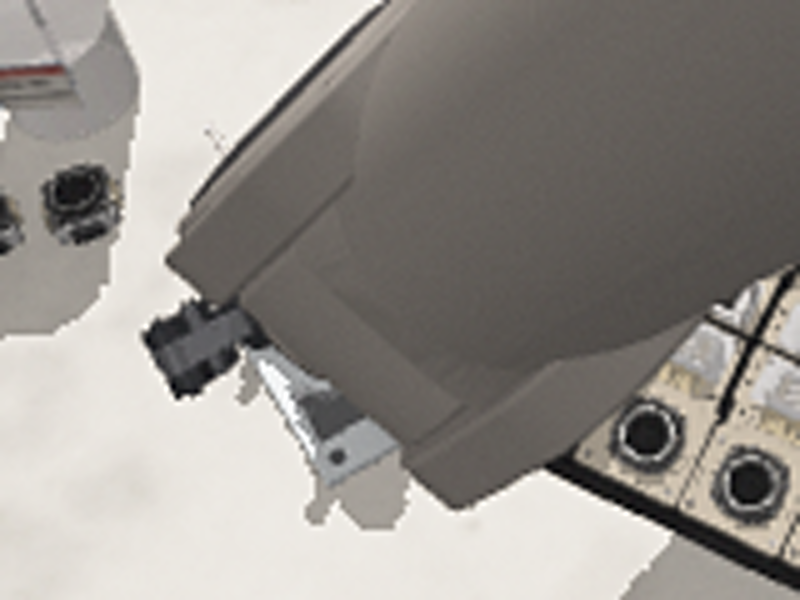

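```bash
python3 -m handwheel '[[[0,-0.006,0.012,0,0,0,0.045],[0,-0.006,0.012,0,0,0,0.045],[0,-0.01,0.012,0,0,0,0.045],[0,-0.01,0.01,0,0,0,0.045],[0,-0.012,0.01,0,0,0,0.045],[0,-0.012,0.01,0,0,0,0.045],[0,-0.015,0.01,0,0,0,0.045],[0,-0.015,0.005,0,0,0,0.045],[0,-0.015,0.005,0,0,0,0.045],[0,-0.015,0,0,0,0,0.045]]]'
python3 - <<'E'
from h import *
print(r.get_obs()["joints"].round(2))
c31,s31=np.cos(np.radians(31.1)),np.sin(np.radians(31.1)); M=np.array([[c31,-s31,0],[s31,c31,0],[0,0,1]])
B=[[(x,y,z) for x,y in((-47,-12),(48,-12),(48,12),(-47,12),(-47,-12))] for z in(30,56)]+[[(48,0,43),(110,0,43)]]
for c,(u0,v0,w,hh) in dict(top=(150,270,80,75),scene=(180,270,80,70)).items():
    p,d=r.grab_frame(c); s=8
    cr=cv2.resize(p[v0:v0+hh,u0:u0+w,::-1],None,fx=s,fy=s,interpolation=cv2.INTER_CUBIC)
    for l in B:
        q=((w2p(np.array(l)/1000@M.T+[.577,.2845,0],c)-[u0-.5,v0-.5])*s).astype(np.int32); cv2.polylines(cr,[q],False,(0,0,255),1)
    cv2.imwrite(f"pics/fin_{c}.png",cr)
    hsv=cv2.cvtColor(p,cv2.COLOR_RGB2HSV); am=cv2.inRange(hsv,(15,110,70),(30,255,255)); 
    msk=np.zeros_like(am); msk[v0:v0+hh,u0:u0+w]=1
    v,u=np.nonzero((am>0)&(msk>0)&(d>0)); X=(p2w(u,v,d[v,u],c)-[.577,.2845,0])@M
    if len(X)>20:
        print(c,len(X),"along",np.percentile(X[:,0],[1,99]).round(4),"lat",np.percentile(X[:,1],[2,50,98]).round(4),"z",np.percentile(X[:,2],[50,95,99]).round(4))
        for a in(-.03,0,.03):
            k=abs(X[:,0]-a)<.012; print("  ",a,np.percentile(X[k,2],[90,98]).round(4),np.percentile(X[k,1],[3,97]).round(4))
E
```

```text
clock: 23.95
tcp_pos: [0.5003, 0.1255, 0.2704]
orientation: [-0.672, 2.415, 0.222]
contact_force: [-0.5, -0.1, -1.8]
grip_width: 0.0448
[ 0.87  0.33 -1.29  2.26  0.92  0.22  0.97]
top 417 along [-0.0414  0.049 ] lat [-0.011   0.0004  0.0108] z [0.0535 0.0575 0.0584]
   -0.03 [0.0573 0.0582] [-0.0104  0.0108]
   0 [0.0569 0.058 ] [-0.0116  0.0107]
   0.03 [0.055  0.0562] [-0.0092  0.0082]
scene 262 along [-0.0424  0.047 ] lat [-0.0047  0.0082  0.0144] z [0.05   0.0567 0.0572]
   -0.03 [0.0566 0.0572] [-0.0052  0.0139]
   0 [0.0555 0.0568] [-0.0031  0.014 ]
   0.03 [0.053  0.0541] [-0.0004  0.0118]
```

View pics/fin_top.png

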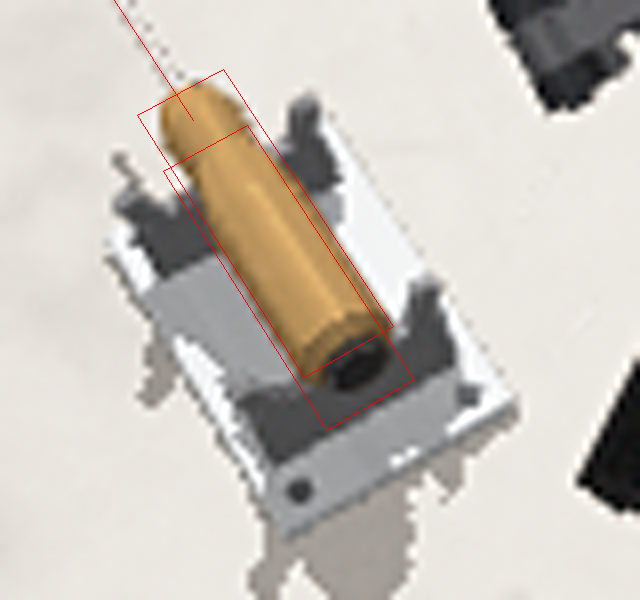

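View pics/fin_scene.png

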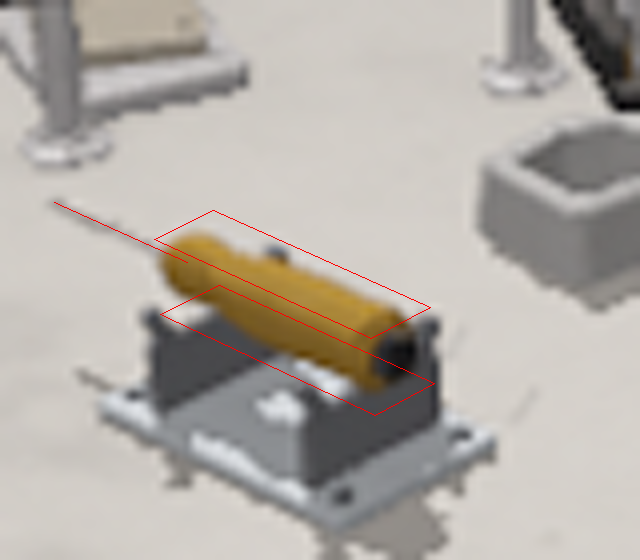

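Run:
```python
from h import *
c="top"; p,d=r.grab_frame(c)
for l in("brush","thin_driver","dongle"):
    x=mpts(l,c,d)
    if x: print(l,round(x[0],2),x[1],np.percentile(x[2],[3,50,97],axis=0).round(3).tolist())
print(r.get_obs()["contact_force"]); print(r.hand_in())
```

```text
brush 0.68 [391.5, 291.3] [[0.552, -0.154, 0.011], [0.576, -0.146, 0.013], [0.599, -0.14, 0.016]]
thin_driver 0.42 [451.9, 291.6] [[0.547, -0.275, 0.004], [0.565, -0.267, 0.014], [0.581, -0.262, 0.018]]
[ 0.48180429 -0.05418861 -0.54995431]
the job is handed in; nothing more can be done
None
```

The torque driver is lying in the two-saddle rest, blade pointing away from the robot. I let go, backed the arm off and handed the job in at about 24 s of the 51 s allowed.

**What I did:** I gripped the handle from the front at a 37° tilt and lifted it. I then drew it out while turning the blade left, so the tip came clear of the shelf edge. From there I carried it over the tray and lowered it until it touched the seats. My first approach left the arm at its joint limits, so I backed out and came in again.

**Last checks**
- **Seating:** the handle lies across both saddles between the horns. Its top measured 56–58 mm above the bench, against 56 mm expected.
- **Centring:** it is about 1.5 mm right of the saddles' centre line. Along the rest, the measured handle centre is about 2–4 mm towards the blade of my estimate of the rest's centre.
- **Contact:** the downward press peaked at about 21 N and I eased it off before letting go. The wrist read under 1 N at hand-in.
- **Other tools:** the brush and thin driver measured in the same places as at the start, where visible. The last pictures of the bin after the driver came out showed nothing else disturbed.

**Checks that disagreed or failed**
- **Rest position:** the two cameras put the rest about 5–8 mm apart. I used an estimate close to the top camera's.
- **Sideways position:** the scene camera showed the handle several millimetres to the left of where the top camera did. The scene camera sees mostly the handle's near side, so I trusted the top view.
- **USB stick:** it was not detected in the last check because the arm partly blocked the view of the bin.

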